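# Open the underpinner's service panel and release its nail magazine

## Task

Stand the square-footed T-key, now lying on the bench, upright on its foot and let it go, then take it again from above, push it over the latch of the frame-joining machine's white panel and turn the latch clockwise until it stops. Stand the key upright on the bench again, swing the panel up by its bow handle until it stands upright or leans beyond, and press the black plunger inside fully down to its stop for a moment, then let it come up. Leave the panel open and the latch turned and leave everything else on the bench where it lies.

Things in the scene. Friction and masses are not known exactly. Their poses are not given: they have to be found in the camera images.
- pinner: The frame-joining machine (underpinner), fixed to the bench: a grey box, 170 mm (its x) by 250 mm (its y) and 100 mm high, with the panel on top and, along both x sides, an aluminium fence 12 mm thick that rises to z = 140 mm. Origin: centre of its underside; z up. The panel's hinge runs along its x at y = +100 mm; in its compartment the plunger stands at x = 0, y = -60 mm.
- panel (a joint): Opening angle of the white panel (140 x 203 x 8 mm, top at z = 100 mm when shut): 0 shut, largest 1.8 rad; at 1.57 it stands upright on its hinge. Its free edge is the machine's -y edge, which rises and swings over towards the machine's +y. The hinge is stiff (0.4 N m, panel 0.4 kg): the panel stays where it is left. It cannot rise while the latch is locked.
- panel_hinge (a point): Point on the hinge axis, at mid-length; the axis is the machine's x. At z = 100 mm.
- panel_handle (a point): Middle of the panel's bow handle: a round steel bar of 10 mm diameter, 90 mm long, parallel to the hinge, 170 mm from it, its axis 38 mm above the panel's top face (clear gap 33 mm).
- latch (a joint): Angle of the quarter-turn cam latch: about 0 locked, 1.57 rad its stop, unlocked; it grows clockwise seen from above. Friction 0.1 N m; it stays where it is left.
- latch_tab (a point): Middle of the top of the latch's upright tab, on the turning axis, which is normal to the panel, 105 mm from the hinge, 65 mm from the handle bar. The tab is 18 x 7 mm and 14 mm high; at joint 0 its 18 mm runs along the machine's x. This point's own x runs along the 18 mm. A fixed round collar, 46 mm inside, 56 mm outside, 14 mm high, surrounds it, so that only the key reaches it.
- plunger (a joint): Travel of the spring plunger: 0 up, 0.012 m at its stop; 2.4 N at first, 7.2 N at the stop.
- plunger_top (a point): Middle of the top of the plunger's black head (30 mm diameter), at z = 84 mm when up. It moves straight down; the compartment round it is open from above once the panel is swung up.
- key: The steel T-key, 72 mm long, about 150 g: handle bar 54 mm wide, 28 mm thick and 18 mm along the key; round neck 20 mm in diameter, 30 mm long; square foot 28 x 28 mm, 24 mm long. Origin: middle of the length, on the underside as it lies. Its x runs from handle to foot (straight down when it stands), y along the handle bar; it starts lying with z up.
- key_foot (a point): Centre of the end face of the key's foot, 36 mm from mid-length; axes as the key's. In this face is the open slot for the latch tab: 21 mm along the key's y, 10 mm along its z, 24 mm deep. The key works either half turn about its length. Seated, its foot rests on the panel's top.
- key_bar (a point): Centre of the key's handle bar, 27 mm from mid-length, 14 mm above the bench when the key lies, 63 mm above its foot's face when it stands; axes as the key's.
- longkey: Another T-key, the wrong one: 60 x 20 x 18 mm handle, thin 10 mm rod, round 20 mm foot with no slot, 104 mm long, lying along its x. Origin: underside, about mid-length. Leave it.
- corner1: Dark wooden moulding corner sample, an L with two 85 mm legs of 26 mm width, 24 mm high, along its x and y. Origin: in the corner of the L, underside. Leave it.
- corner2: Wooden moulding corner sample, an L with two 75 mm legs of 22 mm width, 22 mm high, along its x and y. Origin: in the corner of the L, underside. Leave it.
- tape: Roll of brown tape lying flat, 96 mm across, 24 mm high. Origin: centre of the underside. Leave it.
- glue: White glue bottle standing, 52 mm across, 150 mm high. Origin: centre of the underside. Leave it.
- calculator: Black pocket calculator, 65 x 105 x 16 mm. Origin: centre of the underside. Leave it.
- carton: Small cardboard carton of nails, 60 x 80 x 39 mm. Origin: centre of the underside. Leave it.
- offcut: Light wooden moulding offcut, 160 x 28 x 21 mm, long side along its x. Origin: centre of the underside. Leave it.
Mind the look-alikes: they are no part of the job. Leave any blue or turquoise look-alike of the key alone.

How it is judged:
By the outcome, as a careful person would: the job done as asked, in the order asked, and still so for the second after the job is handed in, with the robot touching nothing.
It also fails if it takes over 72 s, if anything falls off the work surface, if the arm or the gripper's body presses on something with over 40 N, if the wrist force passes 120 N, or if a joint passes its speed limit or range.

## Robot

A 7-joint arm with a two-finger parallel gripper is mounted at the origin on the work surface. World frame = base frame: x ahead of the robot, y to its left, z up, the work surface at z = 0. Lengths are in m, angles in rad, forces in N, time in s.
With the tool pointing down it reaches from about 0.35 to 0.9 m from the base axis. Payload 8.1 kg.
Tool frame: the origin (TCP) lies on the centre line of the jaws, within the pads' length; the fingertips stand 19 mm ahead of it and the grasp point (between the pads) is the TCP; z points along the fingers, y is the line along which they close (so a half turn about z gives the same grasp; the last joint's range is limited). The gripper opens to 85 mm and grips with 20 to 120 N. Pads are 22 mm wide; open, the fingers measure 114 mm over their backs; the gripper's body (76 mm by 85 mm) begins 54 mm behind the grasp point. The pads swing forward as they close: fully open they stand 13 mm farther back than shut.
Start: joints at [-0.103, 0.434, 0.025, 1.573, -0.012, 1.134, -0.075], TCP at [0.625, -0, 0.25] pointing down, gripper open.
Joint ranges: [-2.62, 2.62], [-0.44, 2.09], [-1.27, 1.32], [0.08, 2.57], [-1.32, 4.46], [0.12, 2], [-2.74, 2.74]. Speed limits (rad/s): [2.22, 2.22, 3.01, 3.01, 3.14, 3.14, 3.14].

## Interface

Orientations are given as a 3x3 rotation matrix whose columns are the frame's x, y, z axes.
In Python, from plant import manip gives the robot as it stands.
- The arm moves only by the tool send_rows, never from a script. Its argument "motion" is a list of rows, each a list of 7 numbers: the shift along the tool's x, y, z in cm, then the turn, a rotation vector about the tool's x, y, z in degrees, then the opening, from 0 (shut) to 1 (fully open). A call has 1 to 20 rows; each row is the pose to reach, as a shift and turn from the pose commanded when the call began, along the tool's axes at that moment; what a row does not reach only later rows make up. A row lasts 1/10 s, in which the tool goes at most 50 mm and 8.59 degrees, less where a joint would pass 70% of its speed; a pose out of reach is approached as far as the arm can. A call with a gripper value outside its range is refused whole. The fingers move at their own pace and stop on an object; "squeeze" is the grip in N (left out, the last holds). Time passes only in rows, so rows that repeat a pose let the fingers close. It gives the time, the measured TCP pose, the force, the opening and the grip force at its end, in the units of the state.
- manip.state(): the state, without advancing time (a new reading comes with each control period).
- manip.camera(name): name is "scene" or "side" or "wrist"; returns a dict with "pixels" (400x640x3 uint8, red, green, blue), "intrinsics" (3x3 intrinsics, pixels), "k1" (the pictures are not rectified: a ray, as slopes to the right and down, at radius r is drawn at 1 + k1 r^2 times it, then the intrinsics apply), "world_from_camera" (4x4, takes a point from camera to world coordinates). Camera axes: x right, y up, looking along -z (the intrinsics and any distortion apply to the point x, -y, -z); pixel columns grow to the right and rows downward; lengths in m; the calibration is good to about 2 mm. A picture is of the moment at which its call begins. There is no depth.
- manip.hand_in(): hands the job in; it is judged then, once.
The state is a dict: "time_s": time; "joints": joint angles; "qd": joint speeds; "joint_torque": joint torques, N m; "ee_pos": TCP position; "tcp_rot": TCP orientation; "wrist_force": force on the tool from outside, world axes, zero at the start; "moment": the same for the moment, N m; "width": opening from 0.0 (shut) to 1.0 (fully open); "grip_force": force on a finger pad.
Only numpy, scipy, OpenCV 4.12 (cv2) and the standard library are available. Lean on these libraries where they do the work, as an engineer would, in place of code of your own. Each camera call takes 0.05 s, during which the arm holds its last target. There are 200 camera calls.

## Working session

There is one attempt and no reset: what is moved stays moved. The work goes in short steps, Python scripts to look and compute and a tool call to move; the robot and the scene stay as the last step left them, time stands still between calls to the robot, and variables do not carry over. Pictures are saved under pics/ and viewed, at most 10 in all, crops included, and the job is handed in when it is done.

Besides the shell and the picture viewer there is one more tool, called after "Call:" as name([rows], argument=value, ...), one row to a line, values as JSON. send_rows: Moves the arm, as the interface text tells. Its arguments: {"type":"object","properties":{"motion":{"type":"array","items":{"type":"array","items":{"type":"number"}}},"squeeze":{"type":"number"}},"required":["motion"]}

```bash
mkdir -p pics; ls
cat > h.py <<'E'
import numpy as np, cv2
from plant import manip
def cam(n):
    c=manip.camera(n); c['img']=cv2.cvtColor(np.asarray(c['pixels']),cv2.COLOR_RGB2BGR); return c
def ray(c,u,v):
    K=np.array(c['intrinsics']); d=np.array([(u-K[0,2])/K[0,0],(v-K[1,2])/K[1,1]]); s=d.copy()
    for _ in range(20): s=d/(1+c['k1']*(s@s))
    T=np.array(c['world_from_camera']); r=T[:3,:3]@np.array([s[0],-s[1],-1]); return T[:3,3],r
def onz(c,u,v,z):
    o,r=ray(c,u,v); return o+r*(z-o[2])/r[2]
def proj(c,p):
    T=np.linalg.inv(np.array(c['world_from_camera'])); q=T[:3,:3]@np.array(p)+T[:3,3]
    s=np.array([q[0],-q[1]])/-q[2]; s=s*(1+c['k1']*(s@s)); K=np.array(c['intrinsics'])
    return np.array([s[0]*K[0,0]+K[0,2],s[1]*K[1,1]+K[1,2]])
E
python3 - <<'E'
from h import *
for n in ['scene','side','wrist']:
    c=cam(n); cv2.imwrite(f'pics/{n}0.png',c['img']); print(n,np.round(c['world_from_camera'],3).tolist(),c['k1'],c['intrinsics'])
s=cv2.imread('pics/scene0.png');t=cv2.imread('pics/side0.png')
E
```

```text
pics
scene [[-0.414, -0.759, 0.502, 1.106], [0.91, -0.337, 0.241, 0.14], [-0.014, 0.557, 0.831, 1.143], [0.0, 0.0, 0.0, 1.0]] -0.016630376715415722 [[467.46137519   0.         316.31597107]
 [  0.         467.46137519 204.32853043]
 [  0.           0.           1.        ]]
side [[0.72, 0.407, -0.562, -0.178], [-0.693, 0.449, -0.564, -0.816], [0.023, 0.795, 0.606, 0.814], [0.0, 0.0, 0.0, 1.0]] -0.09145994059054986 [[383.87872814   0.         325.05958585]
 [  0.         383.87872814 194.07986529]
 [  0.           0.           1.        ]]
wrist [[1.0, -0.001, 0.002, 0.625], [0.0, 0.965, 0.263, 0.065], [-0.002, -0.263, 0.965, 0.373], [0.0, 0.0, 0.0, 1.0]] -0.019850783826180746 [[295.18872628   0.         316.44352002]
 [  0.         295.18872628 200.17469399]
 [  0.           0.           1.        ]]
```

View pics/scene0.png

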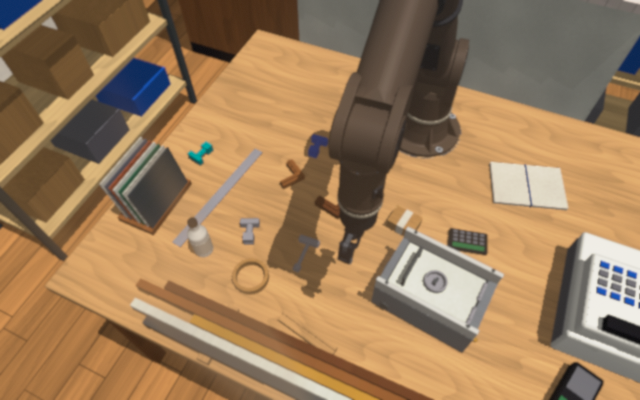

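View pics/side0.png

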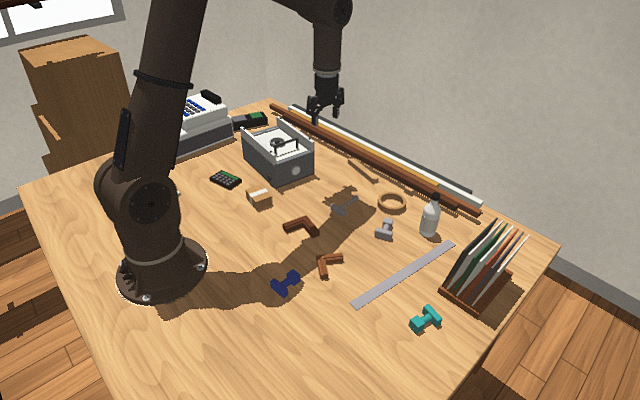

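Scene picture: the grey T-key candidates are the key at (249,230), longkey at (303,250), blue look-alike at (317,146) and turquoise look-alike at (200,153). The stubby grey one at (249,230), side view (384,229), fits. The machine is at (437,285) and its bow handle near (408,270). Next is a close crop to check.

Run:
```python
from h import *
s=cv2.imread('pics/scene0.png');t=cv2.imread('pics/side0.png')
def cr(i,x,y,w,h,W,H): return cv2.resize(i[y:y+h,x:x+w],(W,H),interpolation=cv2.INTER_CUBIC)
a=np.hstack([cr(s,225,210,50,40,300,240),cr(t,365,210,50,40,300,240)])
b=np.hstack([cr(s,365,220,140,130,360,334),cr(t,235,110,90,83,360,334)])
b=cv2.resize(b,(720,334))
a=cv2.copyMakeBorder(a,0,0,0,120,cv2.BORDER_CONSTANT)
cv2.imwrite('pics/crop0.png',np.vstack([a,b]))
```

```text
(no output)
```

View pics/crop0.png

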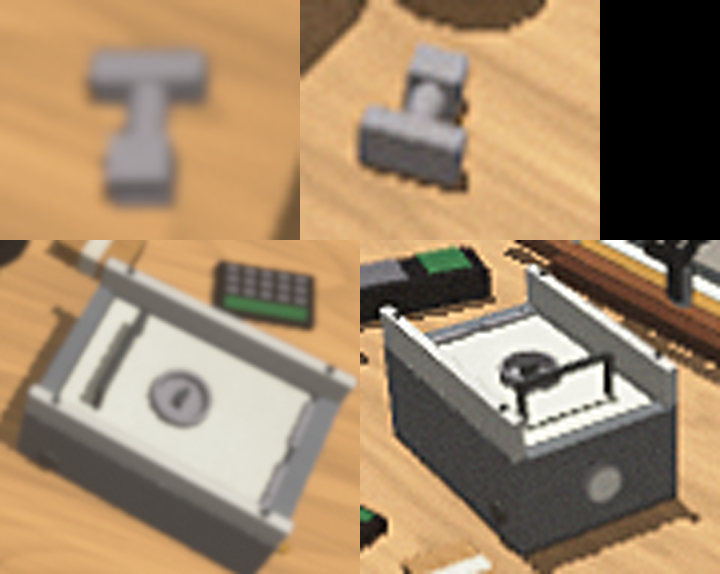

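Crop: the key at scene (249,230) has a wide bar (lower-left in the world) and a square foot, so it is the right one. Machine: collar at scene (434,283), bow handle on the -x-pixel end, hinge at the right.

Run:
```python
from h import *
np.set_printoptions(precision=4,suppress=True)
c=cam('scene');d=cam('side')
S=lambda x,y:(225+x/6,210+y/6)
for n,p,z in [('barL',(92,52),.028),('barR',(205,52),.028),('footTopL',(110,180),.028),('footTopR',(172,180),.028)]:
    print(n,onz(c,*S(*p),z))
P=lambda x,y:(365+x/2.571,220+(y-240)/2.571)
for n,p,z in [('fenceU_a',(105,262),.14),('fenceU_b',(352,380),.14),('fL_a',(32,392),.14),('fL_b',(292,528),.14),('collar',(180,398),.114),('hA',(140,318),.138),('hB',(97,390),.138)]:
    print(n,onz(c,*P(*p),z))
Q=lambda x,y:(235+(x-360)/4,110+(y-240)/4.024)
for n,p,z in [('s fence a1',(385,312),.14),('a2',(522,430),.14),('b1',(532,268),.14),('b2',(674,372),.14),('hA',(520,390),.138),('hB',(610,355),.138),('collar',(530,370),.114)]:
    print(n,onz(d,*Q(*p),z))
for p in [(444,229)]: pass
```

```text
barL [ 0.5634 -0.3589  0.028 ]
barR [ 0.5417 -0.3101  0.028 ]
footTopL [ 0.6202 -0.3171  0.028 ]
footTopR [ 0.6087 -0.2911  0.028 ]
fenceU_a [0.4754 0.0835 0.14  ]
fenceU_b [0.5033 0.3284 0.14  ]
fL_a [0.6329 0.0667 0.14  ]
fL_b [0.6612 0.3115 0.14  ]
collar [0.5706 0.1919 0.114 ]
hA [0.5193 0.1329 0.138 ]
hB [0.6061 0.1197 0.138 ]
s fence a1 [0.4977 0.3162 0.14  ]
a2 [0.4648 0.0662 0.14  ]
b1 [0.657 0.297 0.14 ]
b2 [0.6231 0.0529 0.14  ]
hA [0.5055 0.1213 0.138 ]
hB [0.6032 0.1161 0.138 ]
collar [0.5585 0.1767 0.114 ]
```

```bash
cat >> h.py <<'E'
from scipy.spatial.transform import Rotation as Ro
np.set_printoptions(precision=4,suppress=True)
def down(yaw,tilt=0,tx=1):
    """tool x at yaw (deg), z down; then tilt deg about tool y (positive tool-y rotation)"""
    a=np.radians(yaw); x=np.array([np.cos(a),np.sin(a),0]); z=np.array([0,0,-1.]); y=np.cross(z,x)
    return np.c_[x,y,z]@Ro.from_euler('y',tilt,degrees=True).as_matrix()
def go(p,R,s=None,frm=None):
    s=s or manip.state(); R0=np.array(s['tcp_rot']); p0=np.array(s['ee_pos'])
    if frm: p0,R0=frm
    print('shift cm',np.round(R0.T@(np.array(p)-p0)*100,2),'rot deg',np.round(np.degrees(Ro.from_matrix(R0.T@R).as_rotvec()),2))
def st():
    s=manip.state(); R=np.array(s['tcp_rot'])
    print('t',round(s['time_s'],2),'p',np.array(s['ee_pos']),'R',R.ravel(),'F',np.array(s['wrist_force']),'w',round(s['width'],3),'g',round(s['grip_force'],1),'q',np.array(s['joints'])); return s
E
python3 - <<'E'
from h import *
st()
go([.575,-.32,.2],down(25))
c=cam('scene')
for n,u,v in [('tape',250,276),('glue',200,250),('longkey',303,252),('corner',293,174),('ruler',180,240),('moulding',320,345)]: print(n,onz(c,u,v,0))
E
```

```text
t 0.25 p [ 0.6248 -0.      0.2499] R [ 0.0001  1.     -0.0008  1.     -0.0001 -0.0001 -0.0001 -0.0008 -1.    ] F [ 0.1931 -0.0588  0.1849] w 1.001 g 0.0 q [-0.1026  0.4349  0.025   1.5736 -0.0116  1.134  -0.0751]
shift cm [-32.    -4.97   5.  ] rot deg [-0.04  0.03 65.  ]
tape [ 0.6974 -0.2577  0.    ]
glue [ 0.6851 -0.4231  0.    ]
longkey [ 0.574  -0.1591  0.    ]
corner [ 0.3418 -0.3033  0.    ]
ruler [ 0.681  -0.4921  0.    ]
moulding [ 0.7895 -0.0108  0.    ]
```

Call:
send_rows([
  [-32,-5,5,0,0,65,1],
  [-32,-5,5,0,0,65,1],
  [-32,-5,5,0,0,65,1],
  [-32,-5,5,0,0,65,1],
  [-32,-5,5,0,0,65,1],
  [-32,-5,5,0,0,65,1],
  [-32,-5,5,0,0,65,1],
  [-32,-5,5,0,0,65,1],
  [-32,-5,5,0,0,65,1],
  [-32,-5,5,0,0,65,1],
])

```text
time_s: 1.3
ee_pos: [0.5754, -0.3191, 0.2002]
tcp_rot: [[0.905, 0.426, 0.0], [0.426, -0.905, 0.001], [0.0, -0.0, -1.0]]
wrist_force: [-0.1, -0.2, 0.6]
width: 0.994
grip_force: 0.0
```

Run:
```python
from h import *
st(); c=cam('wrist'); cv2.imwrite('pics/w1.png',c['img'])
im=c['img'].astype(int); 
hsv=cv2.cvtColor(c['img'],cv2.COLOR_BGR2HSV); m=((hsv[...,1]<60)&(hsv[...,2]>70)).astype(np.uint8)
n,l,s,ce=cv2.connectedComponentsWithStats(m)
for i in range(1,n):
    if s[i,4]>400:
        r=cv2.minAreaRect(np.argwhere(l==i)[:,::-1].astype(np.float32)); print(s[i],ce[i],r,onz(c,*ce[i],.02))
```

```text
t 1.3 p [ 0.5754 -0.3191  0.2002] R [ 0.9047  0.4261  0.0001  0.4261 -0.9047  0.0006  0.0003 -0.0005 -1.    ] F [-0.128  -0.1701  0.6039] w 0.994 g 0.0 q [ 0.2027  0.5408  0.3447  1.5675 -0.2004  1.0685 -0.5318]
[ 132   54   65  111 2040] [169.3946 120.274 ] ((176.81414794921875, 107.47624969482422), (61.211463928222656, 102.99613189697266), 21.317913055419922) [ 0.5727 -0.1588  0.02  ]
[ 416  105  100  152 7442] [465.8577 158.8174] ((469.2676696777344, 179.4794158935547), (148.1009521484375, 100.01223754882812), 85.60128784179688) [ 0.6663 -0.4477  0.02  ]
[ 298  146   50   69 2078] [322.7931 184.3705] ((322.5, 180.0), (68.0, 49.0), 90.0) [ 0.5789 -0.3257  0.02  ]
[ 356  268   53   68 1277] [385.3915 305.1175] ((387.5115966796875, 304.1390075683594), (22.298845291137695, 74.81309509277344), 37.95423126220703) [ 0.4787 -0.456   0.02  ]
```

View pics/w1.png

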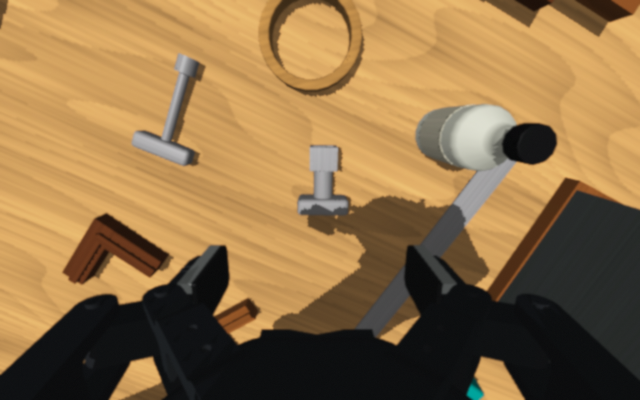

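Wrist picture: key seen end-on with bar at (323,205) and foot end at (323,147), aligned with the tool; longkey at (170,115) well away.

Run:
```python
from h import *
s=manip.state();c=cam('wrist')
img=c['img'][140:220,290:356]
hsv=cv2.cvtColor(c['img'],cv2.COLOR_BGR2HSV); m=((hsv[...,1]<60)&(hsv[...,2]>70)).astype(np.uint8)
for r in range(142,220,3):
    x=np.where(m[r,290:356])[0]+290
    if len(x): print(r,x.min(),x.max(),int(hsv[r,323,2]))
fl=onz(c,310,146,.028); fr=onz(c,339,146,.028); bl=onz(c,298,197.5,.028); br=onz(c,348,197.5,.028)
print(fl,fr,bl,br)
f=(fl+fr)/2;b=(bl+br)/2;print(f,b,np.degrees(np.arctan2(*(f-b)[1::-1])),np.linalg.norm(f-b),np.linalg.norm(bl-br),np.degrees(np.arctan2(*(br-bl)[1::-1])))
```

```text
148 310 337 163
151 310 337 175
154 310 337 175
157 310 337 174
160 310 337 174
163 310 337 173
166 310 337 172
169 310 337 171
172 314 332 170
175 314 331 168
178 314 331 168
181 314 331 168
184 314 331 167
187 314 331 166
190 314 331 166
193 314 331 165
196 301 343 164
199 299 346 133
202 298 347 164
205 298 347 171
208 298 347 96
211 298 347 73
214 308 345 73
[ 0.6102 -0.2964  0.028 ] [ 0.6224 -0.3223  0.028 ] [ 0.5571 -0.3073  0.028 ] [ 0.5792 -0.3542  0.028 ]
[ 0.6163 -0.3093  0.028 ] [ 0.5681 -0.3308  0.028 ] 23.972394424092652 0.0527442327235675 0.05183610667708629 -64.7388034024541
```

Run:
```python
from h import *
R=down(24.8,40); p=np.array([.560,-.335,.024]); go(p-.08*R[:,2],R); go(p,R)
```

```text
shift cm [-7.25  0.77 11.51] rot deg [-0.16 39.96  0.4 ]
shift cm [-2.11  0.81 17.64] rot deg [-0.16 39.96  0.4 ]
```

Call:
send_rows([
  [-7.3,0.8,5,0,20,0.4,1],
  [-7.3,0.8,9,0,40,0.4,1],
  [-7.3,0.8,11.5,0,40,0.4,1],
  [-7.3,0.8,11.5,0,40,0.4,1],
  [-7.3,0.8,11.5,0,40,0.4,1],
  [-7.3,0.8,11.5,0,40,0.4,1],
  [-7.3,0.8,11.5,0,40,0.4,1],
])

```text
time_s: 2.1
ee_pos: [0.5086, -0.3609, 0.0835]
tcp_rot: [[0.7, 0.411, 0.585], [0.312, -0.912, 0.267], [0.643, -0.005, -0.766]]
wrist_force: [0.4, -0.6, 0.6]
width: 1.002
grip_force: 0.0
```

Run:
```python
from h import *
st(); R=down(24.8,40); p=np.array([.560,-.335,.024]); go(p,R)
c=cam('wrist'); cv2.imwrite('pics/w2.png',c['img']); print(proj(c,[.560,-.335,.028]),proj(c,[.617,-.309,.028]))
```

```text
t 2.1 p [ 0.5086 -0.3609  0.0835] R [ 0.6997  0.4107  0.5846  0.312  -0.9118  0.2672  0.6427 -0.0046 -0.7661] F [ 0.4128 -0.619   0.615 ] w 1.002 g 0.0 q [ 1.0947  0.6588 -0.2992  1.9636 -1.0168  0.583   0.6059]
shift cm [ 0.58 -0.23  8.26] rot deg [ 0.15  0.   -0.59]
[312.0343 203.0995] [312.1786 132.1463]
```

View pics/w2.png

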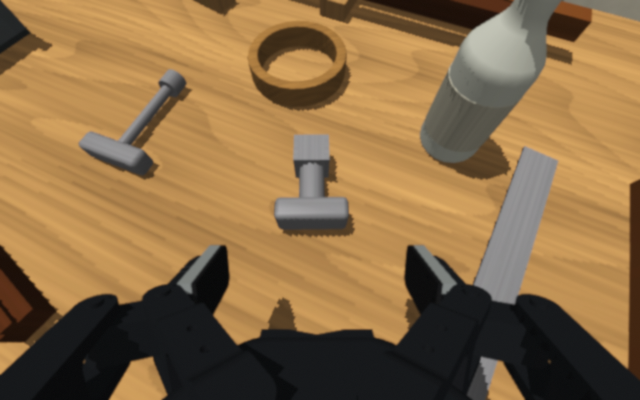

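Tilted view: bar centred at (312,212), foot at (312,150), matching the prediction. Go in and grip.

Call:
send_rows([
  [0.6,-0.2,3,0,0,-0.6,1],
  [0.6,-0.2,6,0,0,-0.6,1],
  [0.6,-0.2,8,0,0,-0.6,1],
  [0.6,-0.2,8.2,0,0,-0.6,1],
  [0.6,-0.2,8.2,0,0,-0.6,0.4],
  [0.6,-0.2,8.2,0,0,-0.6,0.4],
  [0.6,-0.2,8.2,0,0,-0.6,0.4],
  [0.6,-0.2,8.2,0,0,-0.6,0.4],
  [0.6,-0.2,8.2,0,0,-0.6,0.4],
  [0.6,-0.2,8.2,0,0,-0.6,0.4],
], squeeze=60)

```text
time_s: 3.15
ee_pos: [0.5637, -0.3329, 0.0278]
tcp_rot: [[0.692, 0.424, 0.585], [0.328, -0.906, 0.269], [0.644, 0.006, -0.765]]
wrist_force: [-2.4, 0.8, 7.2]
width: 0.616
grip_force: 63.2
```

Run:
```python
from h import *
s=st(); p=np.array(s['ee_pos']); R=np.array(s['tcp_rot']); 
R2=R@Ro.from_euler('y',-90,degrees=True).as_matrix()
print(R2)
go([.56,-.30,.16],R2)
```

```text
t 3.15 p [ 0.5637 -0.3329  0.0278] R [ 0.6916  0.4238  0.5848  0.3279 -0.9057  0.2686  0.6435  0.006  -0.7654] F [-2.3879  0.7883  7.2021] w 0.616 g 63.2 q [ 1.0443  0.7811 -0.3855  1.9422 -1.117   0.4298  0.6952]
[[ 0.5848  0.4238 -0.6916]
 [ 0.2686 -0.9057 -0.3279]
 [-0.7654  0.006  -0.6435]]
shift cm [ 9.33 -3.06 -9.45] rot deg [ -0. -90.  -0.]
```

Call:
send_rows([
  [3,0,-4,0,0,0,0.4],
  [9.3,-3,-9.4,0,-9,0,0.4],
  [9.3,-3,-9.4,0,-18,0,0.4],
  [9.3,-3,-9.4,0,-27,0,0.4],
  [9.3,-3,-9.4,0,-36,0,0.4],
  [9.3,-3,-9.4,0,-45,0,0.4],
  [9.3,-3,-9.4,0,-54,0,0.4],
  [9.3,-3,-9.4,0,-63,0,0.4],
  [9.3,-3,-9.4,0,-72,0,0.4],
  [9.3,-3,-9.4,0,-81,0,0.4],
  [9.3,-3,-9.4,0,-90,0,0.4],
  [9.3,-3,-9.4,0,-90,0,0.4],
  [9.3,-3,-9.4,0,-90,0,0.4],
  [9.3,-3,-9.4,0,-90,0,0.4],
])

```text
time_s: 4.55
ee_pos: [0.5608, -0.298, 0.1548]
tcp_rot: [[0.579, 0.427, -0.695], [0.272, -0.904, -0.329], [-0.769, 0.001, -0.64]]
wrist_force: [-0.0, -0.3, -2.6]
width: 0.618
grip_force: 63.8
```

Run:
```python
from h import *
s=st(); c=cam('side'); d=cam('scene')
u,v=proj(c,[.57,-.3,.13]).astype(int);a,b=proj(d,[.57,-.3,.13]).astype(int)
f=lambda i,u,v:cv2.resize(i[v-45:v+45,u-45:u+45],(390,390),interpolation=cv2.INTER_CUBIC)
cv2.imwrite('pics/k3.png',np.hstack([f(c['img'],u,v),f(d['img'],a,b)]));print(u,v,a,b)
```

```text
t 4.55 p [ 0.5608 -0.298   0.1548] R [ 0.5791  0.4266 -0.6948  0.272  -0.9045 -0.3286 -0.7686  0.0013 -0.6397] F [-0.0149 -0.3325 -2.5615] w 0.618 g 63.8 q [-0.083   1.0002  0.5243  1.1913  0.1603  1.6776 -0.7952]
381 196 252 207
```

View pics/k3.png

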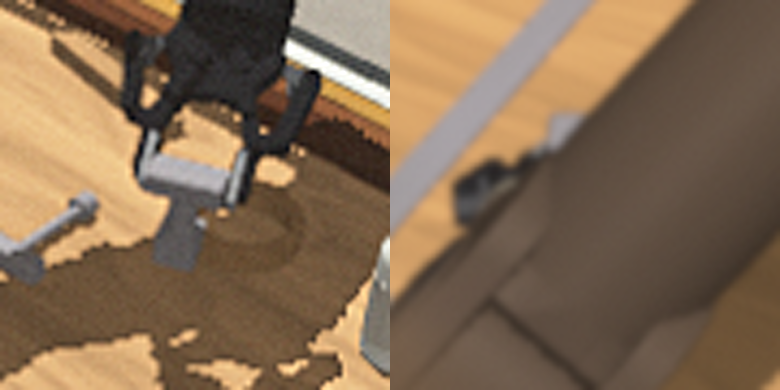

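Run:
```python
from h import *
c=cam('side');z=proj(c,[.565,-.298,.155]);print(z,proj(c,[.565,-.298,.092]))
```

```text
[380.7535 190.2991] [378.4169 207.176 ]
```

Call:
send_rows([
  [3,0,2.5,0,0,0,0.4],
  [5.5,0,4.6,0,0,0,0.4],
  [6.5,0,5.4,0,0,0,0.4],
  [6.9,0,5.75,0,0,0,0.4],
  [6.9,0,5.75,0,0,0,0.4],
  [6.9,0,5.75,0,0,0,0.4],
])

```text
time_s: 5.3
ee_pos: [0.5613, -0.3009, 0.0701]
tcp_rot: [[0.586, 0.424, -0.691], [0.269, -0.906, -0.328], [-0.765, 0.006, -0.644]]
wrist_force: [-0.4, 0.6, -1.6]
width: 0.618
grip_force: 63.8
```

Call:
send_rows([
  [0.3,0,0.25,0,0,0,0.4],
  [0.5,0,0.4,0,0,0,0.4],
  [0.6,0,0.5,0,0,0,0.4],
  [0.7,0,0.58,0,0,0,0.4],
  [0.75,0,0.63,0,0,0,0.4],
  [0.75,0,0.63,0,0,0,0.4],
])

```text
time_s: 5.9
ee_pos: [0.5607, -0.3003, 0.0583]
tcp_rot: [[0.583, 0.424, -0.693], [0.27, -0.906, -0.327], [-0.766, 0.004, -0.643]]
wrist_force: [0.7, 0.0, -2.3]
width: 0.616
grip_force: 63.8
```

Call:
send_rows([
  [0.1,0,0.08,0,0,0,0.4],
  [0.15,0,0.13,0,0,0,0.4],
  [0.2,0,0.17,0,0,0,0.4],
  [0.2,0,0.17,0,0,0,0.4],
])

```text
time_s: 6.3
ee_pos: [0.5608, -0.3004, 0.0579]
tcp_rot: [[0.583, 0.424, -0.693], [0.268, -0.906, -0.328], [-0.767, 0.006, -0.642]]
wrist_force: [1.6, 3.4, 10.4]
width: 0.618
grip_force: 64.7
```

Call:
send_rows([
  [-0.1,0,-0.08,0,0,0,0.8],
  [-0.1,0,-0.08,0,0,0,1],
  [-0.1,0,-0.08,0,0,0,1],
  [-0.1,0,-0.08,0,0,0,1],
  [-0.1,0,-0.08,0,0,0,1],
  [-0.1,0,-2,0,0,0,1],
  [-0.1,0,-5,0,0,0,1],
  [-0.1,0,-9,0,0,0,1],
  [-0.1,0,-13,0,0,0,1],
  [-0.1,0,-13,0,0,0,1],
])

```text
time_s: 7.3
ee_pos: [0.6545, -0.2559, 0.143]
tcp_rot: [[0.588, 0.428, -0.686], [0.272, -0.904, -0.331], [-0.762, 0.008, -0.648]]
wrist_force: [0.3, 0.0, 0.2]
width: 1.001
grip_force: 0.0
```

Run:
```python
from h import *
s=st(); go([.552,-.302,.17],down(25))
c=cam('wrist'); cv2.imwrite('pics/w4.png',c['img']); print(proj(c,[.552,-.303,.072]),proj(c,[.552,-.303,0]))
```

```text
t 7.3 p [ 0.6545 -0.2559  0.143 ] R [ 0.5878  0.4283 -0.6863  0.2721 -0.9036 -0.3309 -0.7619  0.0078 -0.6476] F [0.2843 0.0096 0.182 ] w 1.001 g 0.0 q [-0.0743  1.1527  0.5107  0.8413  0.0999  1.8836 -0.8161]
shift cm [-9.33 -0.21  6.82] rot deg [ 0.57 49.63  0.15]
[313.241 216.442] [313.0097 150.4926]
```

View pics/w4.png

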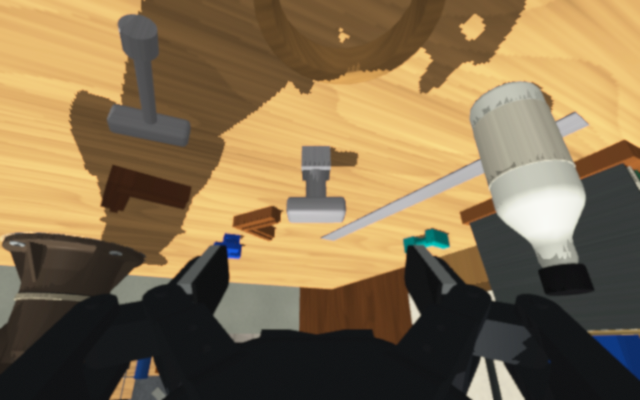

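The key stands upright: bar at (316,208), foot at (316,155). Next I tilt back to vertical above it.

Call:
send_rows([
  [-6,0,-2,0,9,0,1],
  [-9.3,-0.2,0,0,18,0,1],
  [-9.3,-0.2,3,0,27,0,1],
  [-9.3,-0.2,6.8,0,36,0,1],
  [-9.3,-0.2,6.8,0,45,0,1],
  [-9.3,-0.2,6.8,0.5,49.6,0,1],
  [-9.3,-0.2,6.8,0.5,49.6,0,1],
  [-9.3,-0.2,6.8,0.5,49.6,0,1],
])

```text
time_s: 8.15
ee_pos: [0.5459, -0.3043, 0.1674]
tcp_rot: [[0.908, 0.418, -0.01], [0.418, -0.908, 0.0], [-0.008, -0.004, -1.0]]
wrist_force: [0.1, 0.7, 0.1]
width: 1.0
grip_force: 0.0
```

Run:
```python
from h import *
s=st(); c=cam('wrist'); cv2.imwrite('pics/w5.png',c['img'])
u,v=proj(c,[.552,-.303,.072]);print(u,v)
hsv=cv2.cvtColor(c['img'],cv2.COLOR_BGR2HSV); m=((hsv[...,1]<60)&(hsv[...,2]>70)).astype(np.uint8)
n,l,q,ce=cv2.connectedComponentsWithStats(m)
for i in range(1,n):
    if q[i,4]>300: print(q[i],ce[i])
cv2.imwrite('pics/w5c.png',cv2.resize(c['img'][120:270,230:410],(720,600)))
```

```text
t 8.15 p [ 0.5459 -0.3043  0.1674] R [ 0.9084  0.418  -0.0095  0.418  -0.9084  0.0004 -0.0085 -0.0043 -1.    ] F [0.0584 0.6816 0.084 ] w 1.0 g 0.0 q [ 0.198   0.525   0.3307  1.6835 -0.193   0.9743 -0.542 ]
317.5592034280134 199.31146262744966
[ 135   18   73  130 2626] [177.2399  95.543 ]
[  445    65   164   209 12535] [524.6623 131.7796]
[ 287  173   69   48 2731] [320.9498 199.3167]
[381 301  37  44 670] [400.4612 322.7119]
```

View pics/w5c.png

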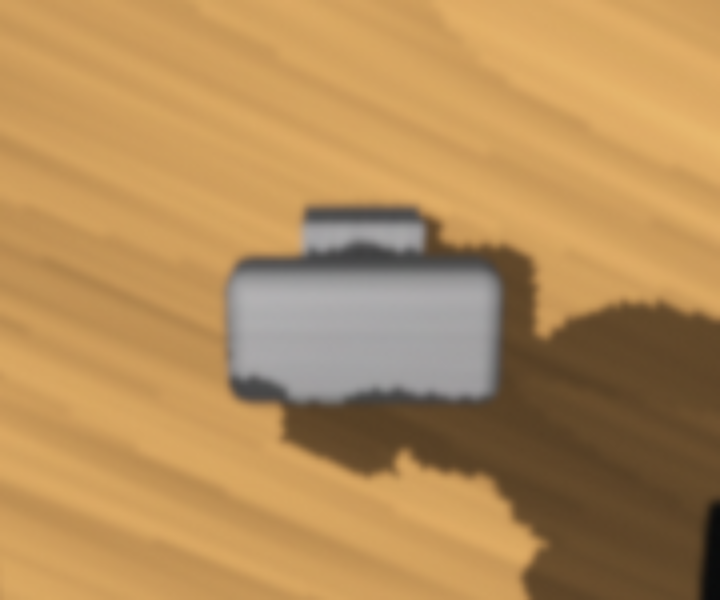

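The crop shows the bar's top face, edges parallel to the picture, centre at wrist pixel (321,203).

Run:
```python
from h import *
c=cam('wrist'); p=onz(c,321,203,.072); print(p); a=onz(c,287,200,.072);b=onz(c,355,200,.072);print(np.linalg.norm(a-b)); print(np.linalg.norm(onz(c,321,184.5,.072)-onz(c,321,220.5,.072)))
p[2]=.065; go(p,down(24.8))
```

```text
[ 0.5519 -0.3054  0.072 ]
0.05220005693809794
0.02885171705066842
shift cm [ 0.3   0.47 10.18] rot deg [-0.26  0.5   0.17]
```

Call:
send_rows([
  [0.4,0.5,3,0,0.5,0,1],
  [0.3,0.5,6,0,0.5,0,1],
  [0.3,0.5,8.5,0,0.5,0,1],
  [0.3,0.5,10,0,0.5,0,1],
  [0.3,0.5,10.2,0,0.5,0,1],
  [0.3,0.5,10.2,0,0.5,0,1],
  [0.3,0.5,10.2,0,0.5,0,0.4],
  [0.3,0.5,10.2,0,0.5,0,0.4],
  [0.3,0.5,10.2,0,0.5,0,0.4],
  [0.3,0.5,10.2,0,0.5,0,0.4],
  [0.3,0.5,10.2,0,0.5,0,0.4],
], squeeze=80)

```text
time_s: 9.35
ee_pos: [0.5528, -0.307, 0.0673]
tcp_rot: [[0.907, 0.421, 0.003], [0.421, -0.907, 0.003], [0.004, -0.002, -1.0]]
wrist_force: [-1.4, 1.0, 7.2]
width: 0.613
grip_force: 82.6
```

Run:
```python
from h import *
s=st(); c=cam('wrist'); cv2.imwrite('pics/w6.png',c['img'])
hsv=cv2.cvtColor(c['img'],cv2.COLOR_BGR2HSV); m=((hsv[...,1]<60)&(hsv[...,2]>70)).astype(np.uint8)
n,l,q,ce=cv2.connectedComponentsWithStats(m)
for i in range(1,n):
    if q[i,4]>1000: print(q[i],ce[i])
# rough machine frame
th=np.radians(-6.6); x=np.array([np.cos(th),np.sin(th),0]);y=np.array([-np.sin(th),np.cos(th),0])
go([.55,-.30,.26],down(25))
L=np.array([.565,.19,.30]); go(L-0*y,down(83.4))
```

```text
t 9.35 p [ 0.5528 -0.307   0.0673] R [ 0.9072  0.4207  0.0025  0.4207 -0.9072  0.0032  0.0036 -0.0018 -1.    ] F [-1.4094  0.9679  7.1745] w 0.613 g 82.6 q [ 0.2361  0.6488  0.2839  1.7508 -0.2497  0.7765 -0.4923]
[  26    0  102  174 5385] [ 86.9023 107.441 ]
[  512    57   128   263 17100] [584.582  162.9974]
[ 284  207   56   34 1079] [313.4208 219.3791]
[ 258  241  115   62 6259] [313.8311 272.8917]
shift cm [  0.12  -0.79 -19.27] rot deg [-0.11 -0.2  -0.12]
shift cm [ 22.11 -44.62 -23.11] rot deg [  0.01  -0.24 -58.52]
```

Run:
```python
from h import *
s=manip.state(); R=np.array(s['tcp_rot']);p=np.array(s['ee_pos'])
c=cam('wrist')
for r in (241,303): print((R.T@(onz(c,313.8,r,.072)-p))*1000)
for u in (258,372): print((R.T@(onz(c,u,260,.072)-p))*1000)
th=np.radians(-6.6); y=np.array([-np.sin(th),np.cos(th),0])
print(c['img'][230:310:4,314].mean(1).astype(int))
go(np.array([.565,.19,.27])-.055*y,down(83.4))
```

```text
[15.1503 -0.2317 -4.6753]
[-15.7146  -0.2969  -4.785 ]
[  6.0514 -24.9599  -4.6612]
[ 6.1143 25.4979 -4.7558]
[ 72  59  60  70  80 118 152 108  76  75  74  75  73  74  74  75  74  74
  95 157]
shift cm [ 19.22 -39.92 -20.13] rot deg [  0.01  -0.24 -58.52]
```

Call:
send_rows([
  [0,0,-5,0,0,0,0.4],
  [0,0,-10,0,0,0,0.4],
  [0,0,-15,0,0,0,0.4],
  [4,-8,-20,0,0,-8,0.4],
  [19.2,-40,-20,0,0,-58.5,0.4],
  [19.2,-40,-20,0,0,-58.5,0.4],
  [19.2,-40,-20,0,0,-58.5,0.4],
  [19.2,-40,-20,0,0,-58.5,0.4],
  [19.2,-40,-20,0,0,-58.5,0.4],
  [19.2,-40,-20,0,0,-58.5,0.4],
  [19.2,-40,-20,0,0,-58.5,0.4],
  [19.2,-40,-20,0,0,-58.5,0.4],
  [19.2,-40,-20,0,0,-58.5,0.4],
  [19.2,-40,-20,0,0,-58.5,0.4],
  [19.2,-40,-20,0,0,-58.5,0.4],
])

```text
time_s: 10.95
ee_pos: [0.5578, 0.1347, 0.2674]
tcp_rot: [[0.117, 0.993, 0.0], [0.993, -0.117, 0.003], [0.003, 0.0, -1.0]]
wrist_force: [0.5, -0.3, -2.4]
width: 0.614
grip_force: 85.5
```

Run:
```python
from h import *
s=st(); c=cam('wrist'); cv2.imwrite('pics/w7.png',c['img'])
```

```text
t 10.95 p [0.5578 0.1347 0.2674] R [ 0.1167  0.9932  0.0005  0.9932 -0.1167  0.0028  0.0028  0.0002 -1.    ] F [ 0.451  -0.3315 -2.3912] w 0.614 g 85.5 q [-0.3271  0.338  -0.0019  1.6772 -0.0021  1.125  -0.445 ]
```

View pics/w7.png

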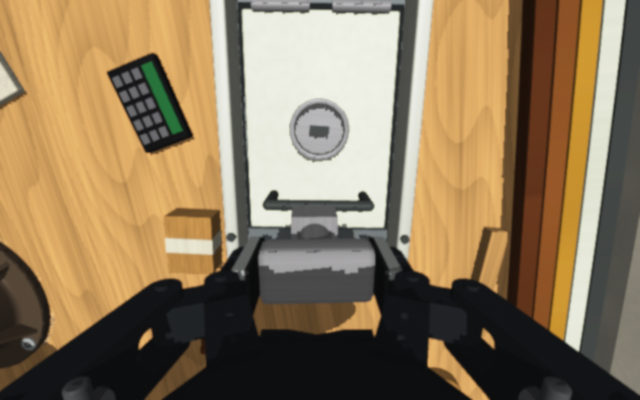

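Wrist picture: latch tab at (319,130) inside its collar, bow handle along row ≈204 (267–372), panel edges at columns ≈242 and 400, hinge at the top.

Run:
```python
from h import *
s=manip.state(); c=cam('wrist'); g=cv2.cvtColor(c['img'],cv2.COLOR_BGR2GRAY)
print(g[118:143:2,300:340:2])
m=(g[112:148,297:342]<110).astype(np.uint8); n,l,q,ce=cv2.connectedComponentsWithStats(m)
for i in range(1,n):
    if q[i,4]>40:
        r=cv2.minAreaRect(np.argwhere(l==i)[:,::-1].astype(np.float32)); ctr=ce[i]+[297,112]
        print('tab',q[i],ctr,r,onz(c,*ctr,.114),onz(c,r[0][0]+297,r[0][1]+112,.114))
        b=cv2.boxPoints(r)+[297,112]; w=[onz(c,*k,.114) for k in b]; print(np.array(w)[:,:2])
        for k in (0,1): d=w[k+1]-w[k]; print(np.linalg.norm(d)*1000,np.degrees(np.arctan2(d[1],d[0])))
# collar outer
pan=(g>205).astype(np.uint8); 
mm=(pan[90:170,280:360]==0).astype(np.uint8); n,l,q,ce=cv2.connectedComponentsWithStats(mm); i=1+np.argmax(q[1:,4]); print('collar',q[i],ce[i]+[280,90])
cn=max(cv2.findContours((l==i).astype(np.uint8),0,1)[0],key=len); e=cv2.fitEllipse(cn); print(e, onz(c,e[0][0]+280,e[0][1]+90,.107))
# panel edges
pts=[]
for v in (40,60,80,170,180,190):
    row=np.where(pan[v,225:415])[0]+225; pts.append((onz(c,row.min()-.5,v,.1)[:2],onz(c,row.max()+.5,v,.1)[:2]))
P=np.array(pts); 
for k in (0,1):
    f=np.polyfit(P[:,k,1],P[:,k,0],1); print('edge dir yaw-90:',-np.degrees(np.arctan(f[0])))
print('mid',P.mean(1))
print('handle col', g[192:215,320])
print(onz(c,267,203,.138),onz(c,372,204,.138))
```

```text
[[167 182 183 182 182 183 183 183 183 184 184 183 184 184 183 183 183 182
  168 129]
 [180 182 182 183 183 183 183 184 184 185 185 185 185 185 185 185 185 185
  185 178]
 [183 184 184 184 184 184 184 184 184 184 184 184 184 184 185 184 184 184
  184 183]
 [180 181 181 182 179 160 158 159 163 166 171 170 177 180 181 185 187 186
  186 185]
 [177 178 178 179 165 103  88  89  94  97 103 101 109 111 134 177 185 184
  184 184]
 [180 180 180 180 164  96  80  80  80  79  80  79  80  80 112 173 180 180
  180 180]
 [179 180 180 180 160  87  78  79  79  79  80  79  80  80 120 178 180 181
  181 180]
 [180 180 181 180 158  85  79  79  79  79  79  80  79  82 128 179 181 181
  181 181]
 [178 178 178 178 156  86  85  77  78  78  79  80  81  95 155 179 180 180
  180 180]
 [179 179 179 178 166 133 137  97  94  94 105 127 126 103 159 178 178 178
  177 177]
 [177 178 179 179 179 177 175 166 165 165 169 177 176 147 169 180 178 178
  178 178]
 [173 175 176 176 176 176 176 177 178 178 179 178 179 177 178 179 179 179
  179 167]
 [152 173 175 175 175 176 175 177 177 177 178 177 177 177 177 177 178 177
  173 141]]
tab [ 13  14  18  11 182] [318.2198 130.7582] ((21.5, 19.0), (10.0, 17.0), 90.0) [0.5661 0.1899 0.114 ] [0.5664 0.1896 0.114 ]
[[0.5592 0.1949]
 [0.5746 0.1931]
 [0.5736 0.1842]
 [0.5581 0.1861]]
15.501559626418944 -6.733870432590162
8.93909216175201 -96.22455411371476
collar [   9    8   61   64 3052] [318.5341 129.3988]
((38.553409576416016, 39.39768981933594), (59.603397369384766, 63.340492248535156), 8.17208480834961) [0.5666 0.1908 0.107 ]
edge dir yaw-90: -14.753287691476327
edge dir yaw-90: 4.08406205770171
mid [[0.577  0.2683]
 [0.566  0.2529]
 [0.5727 0.235 ]
 [0.563  0.1515]
 [0.5619 0.1414]
 [0.5602 0.1313]]
handle col [235 234 234 233 233 230 214 167 102  68  68  77  85  86  83  83  85  85
  85  85  85  85  86]
[0.5135 0.1337 0.138 ] [0.6064 0.1218 0.138 ]
```

Run:
```python
from h import *
s=manip.state(); c=cam('wrist'); g=cv2.cvtColor(c['img'],cv2.COLOR_BGR2GRAY).astype(float)
w=np.clip(180-g[120:142,306:332],0,100)/100; w[w<.12]=0
M=cv2.moments(w); cx,cy=M['m10']/M['m00']+306,M['m01']/M['m00']+120
ang=.5*np.degrees(np.arctan2(2*M['mu11'],M['mu20']-M['mu02'])); print('tab',cx,cy,'img ang(cw)',ang, onz(c,cx,cy,.114))
# top edge of tab subpixel
ue=[];ve=[]
for u in range(311,327):
    col=g[119:132,u]; k=np.argmax(col<135); ue.append(u); ve.append(119+k-(135-col[k])/(col[k-1]-col[k]+1e-9))
print('top edge',np.polyfit(ue,ve,1),np.round(ve,1))
ue=[];ve=[]
for v in range(127,135):
    r=g[v,303:320]; k=np.argmax(r<130); ue.append(303+k-(130-r[k])/(r[k-1]-r[k])*1)
print('left',np.round(ue,1))
# handle upper edge
ue=[];ve=[]
for u in list(range(280,292))+list(range(340,362)):
    col=g[188:210,u]; k=np.argmax(col<150); ue.append(u); ve.append(188+k-(150-col[k])/(col[k-1]-col[k]))
f=np.polyfit(ue,ve,1); A=onz(c,280,np.polyval(f,280),.138);B=onz(c,360,np.polyval(f,360),.138); d=B-A
print('handle yaw',np.degrees(np.arctan2(d[1],d[0])),A,B)
# inner ring profile
print(g[129,285:312].astype(int)); print(g[129,326:354].astype(int)); print(g[95:126,312].astype(int)); print(g[136:168,318].astype(int))
R=np.array(s['tcp_rot']);print('tool y yaw',np.degrees(np.arctan2(R[1,1],R[0,1])))
```

```text
tab 318.308132293925 130.77485123852577 img ang(cw) 2.5312729239235976 [0.5663 0.1898 0.114 ]
top edge [  0.068  103.2803] [124.5 124.6 124.6 124.6 124.6 124.7 124.7 124.8 124.9 125.1 125.2 125.1
 125.2 125.4 125.4 125.5]
left [309.  308.9 308.8 308.7 308.7 308.7 308.7 308.6]
handle yaw -5.542113618587221 [0.5256 0.1356 0.138 ] [0.5962 0.1287 0.138 ]
[233 233 232 221 183 165 170 167 146 119 135 166 178 179 179 180 180 181
 180 180 181 180 177 161 122  89  80]
[ 80  87 119 159 177 180 180 180 180 180 180 179 180 178 177 167 139 107
 119 148 160 161 171 202 229 236 237 236]
[237 236 230 212 197 185 164 150 132  99  81  80  89 119 157 177 183 183
 181 180 182 183 183 183 184 183 184 184 179 159 119]
[ 94 130 165 177 178 177 177 176 175 176 177 176 175 175 175 172 164 147
 151 177 183 168 144 131 154 198 226 233 234 234 234 235]
tool y yaw -6.77020575167726
```

Run:
```python
from h import *
c=cam('wrist'); print(onz(c,318.5,129.1,.114))
go([.5665,.1912,.198],down(90-9.5))
```

```text
[0.5666 0.1914 0.114 ]
shift cm [5.7  0.18 6.95] rot deg [-0.01 -0.19  2.75]
```

Call:
send_rows([
  [3,0.1,1,0,-0.2,2.7,0.4],
  [5.7,0.2,3,0,-0.2,2.7,0.4],
  [5.7,0.2,6,0,-0.2,2.7,0.4],
  [5.7,0.2,6.9,0,-0.2,2.7,0.4],
  [5.7,0.2,6.9,0,-0.2,2.7,0.4],
  [5.7,0.2,6.9,0,-0.2,2.7,0.4],
  [5.7,0.2,6.9,0,-0.2,2.7,0.4],
])

```text
time_s: 11.85
ee_pos: [0.5674, 0.1922, 0.2]
tcp_rot: [[0.163, 0.987, 0.002], [0.987, -0.163, 0.001], [0.001, 0.002, -1.0]]
wrist_force: [0.7, 0.9, -1.9]
width: 0.614
grip_force: 85.5
```

Run:
```python
from h import *
st(); go([.5665,.1912,.185],down(90-9.5)); go([.5665,.1912,.167],down(90-9.5))
```

```text
t 11.85 p [0.5674 0.1922 0.2   ] R [ 0.1633  0.9866  0.002   0.9866 -0.1633  0.0009  0.0013  0.0019 -1.    ] F [ 0.7384  0.857  -1.9442] w 0.614 g 85.5 q [-0.4077  0.4367 -0.0114  1.7031  0.0057  0.9996 -0.5851]
shift cm [-0.11 -0.07  1.5 ] rot deg [ 0.11 -0.07  0.1 ]
shift cm [-0.12 -0.07  3.3 ] rot deg [ 0.11 -0.07  0.1 ]
```

Call:
send_rows([
  [-0.1,-0.1,0.6,0,0,0,0.4],
  [-0.1,-0.1,1.2,0,0,0,0.4],
  [-0.1,-0.1,1.6,0,0,0,0.4],
  [-0.1,-0.1,1.9,0,0,0,0.4],
  [-0.1,-0.1,2.2,0,0,0,0.4],
  [-0.1,-0.1,2.4,0,0,0,0.4],
  [-0.1,-0.1,2.5,0,0,0,0.4],
])

```text
time_s: 12.55
ee_pos: [0.5656, 0.1929, 0.1796]
tcp_rot: [[0.162, 0.987, 0.003], [0.987, -0.162, 0.003], [0.003, 0.003, -1.0]]
wrist_force: [-21.8, -6.2, 63.6]
width: 0.616
grip_force: 93.6
```

Call:
send_rows([
  [0,0,-0.3,0,0,0,0.4],
  [0,-0.1,-0.3,0,0,0,0.4],
  [0,-0.1,-0.2,0,0,0,0.4],
  [0,-0.1,-0.2,0,0,0,0.4],
])

```text
time_s: 12.95
ee_pos: [0.5655, 0.1926, 0.1801]
tcp_rot: [[0.162, 0.987, 0.004], [0.987, -0.162, 0.002], [0.003, 0.004, -1.0]]
wrist_force: [-11.6, -5.0, 38.8]
width: 0.616
grip_force: 90.5
```

Call:
send_rows([
  [-0.1,0,0,0,0,0,0.4],
  [-0.15,0,0,0,0,0,0.4],
  [-0.2,0,0,0,0,0,0.4],
  [-0.2,0,0,0,0,0,0.4],
])

```text
time_s: 13.35
ee_pos: [0.5653, 0.192, 0.1801]
tcp_rot: [[0.161, 0.987, 0.005], [0.987, -0.161, 0.004], [0.005, 0.004, -1.0]]
wrist_force: [-9.9, -1.3, 37.0]
width: 0.618
grip_force: 90.3
```

Call:
send_rows([
  [0.1,0.1,-0.5,0,0,0,0.4],
  [0.1,0.1,-0.5,0,0,0,0.4],
  [0.1,0.1,-0.5,0,0,0,0.4],
])

```text
time_s: 13.65
ee_pos: [0.5656, 0.1913, 0.1809]
tcp_rot: [[0.162, 0.987, 0.001], [0.987, -0.162, 0.001], [0.001, 0.001, -1.0]]
wrist_force: [0.0, 0.6, 8.8]
width: 0.613
grip_force: 86.8
```

Run:
```python
from h import *
st(); c=cam('wrist'); g=cv2.cvtColor(c['img'],cv2.COLOR_BGR2GRAY)
s=manip.state();p=np.array(s['ee_pos'])
cv2.imwrite('pics/w8.png',c['img'])
for n,q in [('collar far',[.5665,.1912+.028,.114]),('footend',p-[0,0,.067])]: print(n,proj(c,q))
```

```text
t 13.65 p [0.5656 0.1913 0.1809] R [ 0.1619  0.9868  0.0011  0.9868 -0.1619  0.0009  0.001   0.0009 -1.    ] F [0.0434 0.5723 8.8296] w 0.613 g 86.8 q [-0.4061  0.4537 -0.0129  1.7286  0.0065  0.958  -0.5841]
collar far [310.6264 179.3443]
footend [316.2248 219.3086]
```

Call:
send_rows([
  [-0.05,0.05,0,0,0,0,0.4],
  [-0.1,0.1,0,0,0,0,0.4],
  [-0.1,0.1,0.1,0,0,0,0.4],
  [-0.1,0.1,0.1,0,0,0,0.4],
])

```text
time_s: 14.1
ee_pos: [0.5659, 0.1911, 0.1806]
tcp_rot: [[0.161, 0.987, 0.0], [0.987, -0.161, 0.002], [0.002, 0.0, -1.0]]
wrist_force: [-5.2, 1.2, 16.6]
width: 0.616
grip_force: 88.0
```

Call:
send_rows([
  [-0.1,0.05,-0.4,0,0,0,0.4],
  [-0.2,0.05,-0.4,0,0,0,0.4],
  [-0.2,0.05,-0.1,0,0,0,0.4],
  [-0.2,0.05,0,0,0,0,0.4],
  [-0.2,0.05,0.1,0,0,0,0.4],
])

```text
time_s: 14.6
ee_pos: [0.5664, 0.1877, 0.1805]
tcp_rot: [[0.162, 0.987, 0.001], [0.987, -0.162, 0.001], [0.001, 0.001, -1.0]]
wrist_force: [-10.3, -3.0, 31.8]
width: 0.617
grip_force: 89.7
```

Run:
```python
from h import *
s=manip.state(); print(np.array(s['moment']),np.array(s['wrist_force']))
c=cam('wrist'); hsv=cv2.cvtColor(c['img'],cv2.COLOR_BGR2HSV)
cv2.imwrite('pics/w9.png',cv2.resize(c['img'][100:320,180:460],(764,600)))
```

```text
[-0.8561  2.5746 -0.0157] [-10.3355  -2.9773  31.7956]
```

View pics/w9.png

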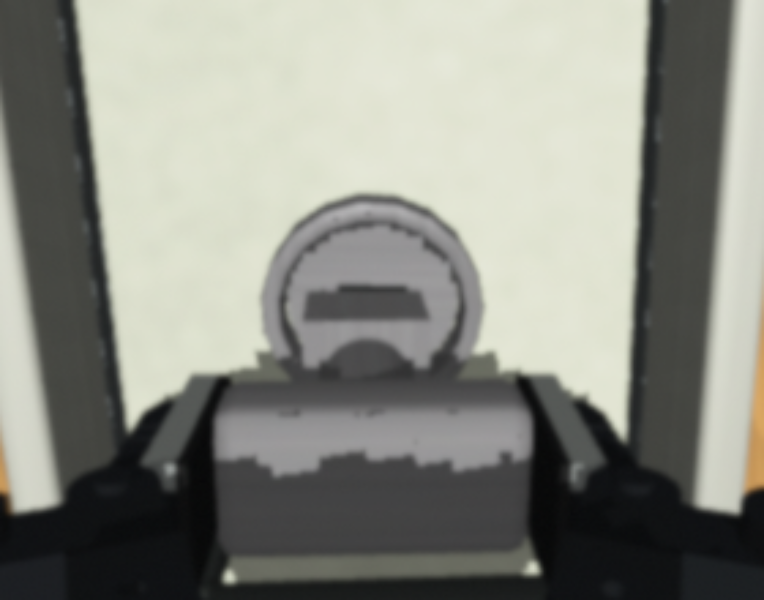

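Close crop: the foot's far face (cols 303–430, rows 288–320) sits left of the collar (cols 262–483, centre 372.5), so the key is off in x. The dark strip at (338–407, 287) looks like the tab peeping out beyond the foot. I'll project the geometry to quantify it.

Run:
```python
from h import *
s=manip.state(); R=np.array(s['tcp_rot']);p=np.array(s['ee_pos']);c=cam('wrist')
cr=lambda q:((proj(c,q)-[180,100])*[2.7286,2.7273]).round(0)
for zz in (.0668,.0428):
  for a in (-14,14):
    for b in (14,): print('foot',zz,a,b,cr(p+R@np.array([b/1000,a/1000,zz])))
print('bar top',[cr(p+R@np.array([b/1000,a/1000,-.005])) for a,b in [(-27,14),(27,14),(-27,-14)]])
inv=lambda x,y,z:onz(c,180+x/2.7286,100+y/2.7273,z)
print('collar outer L/R',inv(262,300,.114),inv(483,300,.114),'far outer',inv(372,196,.114),'far inner top',inv(372,217,.114),inv(372,217,.1))
print('collar far outer base',inv(372,194,.1),'foot bottom edge',inv(310,291,.1137),inv(425,291,.1137),'foot top edge',inv(303,320,.1377),inv(430,320,.1377))
print('black',inv(338,286,.114),inv(407,286,.114),inv(338,286,.1))
```

```text
foot 0.0668 -14 14 [315. 271.]
foot 0.0668 14 14 [429. 271.]
foot 0.0428 -14 14 [307. 300.]
foot 0.0428 14 14 [436. 300.]
bar top [array([201., 389.]), array([541., 389.]), array([211., 542.])]
collar outer L/R [0.5407 0.1987 0.114 ] [0.5946 0.1898 0.114 ] far outer [0.5718 0.2199 0.114 ] far inner top [0.5709 0.2149 0.114 ] [0.5705 0.2121 0.1   ]
collar far outer base [0.5714 0.218  0.1   ] foot bottom edge [0.5528 0.199  0.1137] [0.5808 0.1944 0.1137] foot top edge [0.5532 0.1994 0.1377] [0.5805 0.1949 0.1377]
black [0.5599 0.1992 0.114 ] [0.5766 0.1964 0.114 ] [0.5586 0.1953 0.1   ]
```

Call:
send_rows([
  [0,0,-1,0,0,0,0.4],
  [0.5,0.1,-2,0,0,0,0.4],
  [0.9,0.1,-2,0,0,0,0.4],
  [0.9,0.1,-2,0,0,0,0.4],
])

```text
time_s: 15.1
ee_pos: [0.5685, 0.1976, 0.1981]
tcp_rot: [[0.161, 0.987, -0.0], [0.987, -0.161, 0.001], [0.001, -0.0, -1.0]]
wrist_force: [0.8, -0.3, -2.6]
width: 0.613
grip_force: 85.6
```

Run:
```python
from h import *
s=st(); c=cam('wrist'); cv2.imwrite('pics/w10.png',c['img']); g=cv2.cvtColor(c['img'],cv2.COLOR_BGR2GRAY).astype(int)
R=np.array(s['tcp_rot']);p=np.array(s['ee_pos'])
for u in (298,304,326,332): print(u,g[185:240,u].tolist())
print('row 212',g[212,280:352].tolist())
print('row 206',g[206,280:352].tolist())
for zz in (.0668,.0428): print([proj(c,p+R@np.array([.014,a,zz])).round(1) for a in (-.014,.014)])
```

```text
t 15.1 p [0.5685 0.1976 0.1981] R [ 0.1608  0.987  -0.0004  0.987  -0.1608  0.0007  0.0007 -0.0005 -1.    ] F [ 0.7646 -0.332  -2.6492] w 0.613 g 85.6 q [-0.4137  0.4443 -0.0129  1.696   0.0056  1.0014 -0.5899]
298 [140, 104, 110, 135, 154, 160, 157, 149, 137, 121, 107, 113, 129, 136, 141, 149, 150, 152, 151, 147, 131, 104, 85, 80, 78, 79, 78, 78, 78, 79, 84, 99, 125, 143, 149, 150, 150, 149, 150, 150, 149, 150, 149, 149, 146, 135, 109, 80, 64, 58, 54, 53, 54, 57, 63]
304 [121, 155, 172, 165, 152, 143, 128, 109, 117, 139, 150, 151, 149, 149, 149, 151, 152, 152, 151, 147, 130, 103, 84, 80, 79, 80, 79, 79, 78, 79, 85, 102, 128, 146, 152, 153, 153, 153, 153, 150, 144, 125, 102, 83, 77, 76, 76, 75, 75, 73, 67, 59, 55, 59, 64]
326 [136, 164, 172, 165, 153, 139, 124, 124, 140, 149, 151, 151, 151, 149, 150, 152, 153, 153, 153, 149, 129, 101, 82, 80, 79, 79, 80, 79, 79, 80, 87, 109, 135, 147, 152, 152, 152, 153, 153, 153, 151, 145, 131, 109, 88, 74, 69, 67, 66, 65, 61, 55, 54, 58, 65]
332 [115, 92, 115, 143, 156, 156, 150, 140, 129, 124, 128, 131, 134, 138, 146, 150, 151, 153, 153, 149, 131,
[... 236 characters left out ...]
9, 79, 78, 78, 79, 78, 78, 77, 78, 79, 80, 80, 79, 79, 78, 78, 78, 78, 78, 78, 80, 79, 78, 79, 79, 80, 78, 79, 78, 79, 79, 79, 80, 80, 80, 79, 79, 79, 80, 82, 96, 122, 145, 154, 155, 155, 155, 153, 145, 123, 106, 121, 139, 144, 145, 145, 151]
row 206 [205, 173, 153, 150, 147, 142, 133, 117, 113, 129, 140, 141, 130, 116, 110, 106, 105, 104, 104, 104, 104, 104, 104, 104, 103, 100, 98, 99, 100, 103, 105, 104, 104, 104, 105, 106, 105, 106, 105, 105, 105, 104, 101, 101, 102, 101, 101, 100, 100, 100, 99, 100, 102, 108, 126, 145, 153, 155, 156, 155, 152, 136, 109, 106, 123, 137, 145, 148, 146, 146, 166, 203]
[array([295.3, 199.4]), array([337.2, 199.4])]
[array([292.5, 210. ]), array([340., 210.])]
```

Call:
send_rows([
  [-0.2,0.1,0,0,0,0,0.4],
  [-0.2,0.1,0.8,0,0,0,0.4],
  [-0.2,0.1,1.3,0,0,0,0.4],
  [-0.2,0.1,1.7,0,0,0,0.4],
  [-0.2,0.1,2,0,0,0,0.4],
  [-0.2,0.1,2.2,0,0,0,0.4],
  [-0.2,0.1,2.2,0,0,0,0.4],
])

```text
time_s: 15.85
ee_pos: [0.5691, 0.1943, 0.1761]
tcp_rot: [[0.162, 0.987, -0.001], [0.987, -0.162, 0.0], [-0.0, -0.001, -1.0]]
wrist_force: [-0.3, 0.4, -2.0]
width: 0.614
grip_force: 85.6
```

It has entered the slot (z below tab top, no force). Seat it.

Call:
send_rows([
  [0,0,0.3,0,0,0,0.4],
  [0,0,0.6,0,0,0,0.4],
  [0,0,0.8,0,0,0,0.4],
  [0,0,0.95,0,0,0,0.4],
  [0,0,1.05,0,0,0,0.4],
  [0,0,1.05,0,0,0,0.4],
])

```text
time_s: 16.45
ee_pos: [0.5691, 0.1945, 0.1672]
tcp_rot: [[0.162, 0.987, 0.0], [0.987, -0.162, 0.001], [0.001, 0.0, -1.0]]
wrist_force: [-4.9, -0.7, 10.3]
width: 0.607
grip_force: 87.1
```

Call:
send_rows([
  [0,0.06,-0.1,0,0,8.5,0.4],
  [-0.02,0.12,-0.1,0,0,17,0.4],
  [-0.04,0.17,-0.1,0,0,25.5,0.4],
  [-0.07,0.22,-0.1,0,0,34,0.4],
  [-0.1,0.27,-0.1,0,0,42.5,0.4],
  [-0.15,0.31,-0.1,0,0,51,0.4],
  [-0.2,0.34,-0.1,0,0,59.5,0.4],
  [-0.25,0.37,-0.1,0,0,68,0.4],
  [-0.31,0.39,-0.1,0,0,76.5,0.4],
  [-0.36,0.4,-0.1,0,0,84,0.4],
  [-0.36,0.4,-0.1,0,0,84,0.4],
], squeeze=110)

```text
time_s: 17.55
ee_pos: [0.571, 0.1899, 0.1674]
tcp_rot: [[0.998, -0.062, -0.003], [-0.062, -0.998, -0.0], [-0.003, 0.0, -1.0]]
wrist_force: [-8.4, -2.3, 10.2]
width: 0.61
grip_force: 115.8
```

Run:
```python
from h import *
s=st(); R=np.array(s['tcp_rot']);print(np.array(s['moment']),'tool y yaw',np.degrees(np.arctan2(R[1,1],R[0,1])), p:=np.array(s['ee_pos'])+R@[-.004,0,0])
```

```text
t 17.55 p [0.571  0.1899 0.1674] R [ 0.9981 -0.0621 -0.0031 -0.0621 -0.9981 -0.0003 -0.0031  0.0005 -1.    ] F [-8.3629 -2.2997 10.2055] w 0.61 g 115.8 q [-0.6608  0.4898  0.3615  1.7506 -0.2082  0.9418 -1.8476]
[-0.647   2.02   -0.0623] tool y yaw -93.56191335752764 [0.567  0.1902 0.1674]
```

Call:
send_rows([
  [0,0.02,0,0,0,3,0.4],
  [0,0.04,0,0,0,6,0.4],
  [0,0.06,0,0,0,8,0.4],
  [0,0.06,0,0,0,8,0.4],
])

```text
time_s: 17.95
ee_pos: [0.5708, 0.1896, 0.1674]
tcp_rot: [[0.98, -0.197, -0.003], [-0.197, -0.98, 0.0], [-0.003, 0.001, -1.0]]
wrist_force: [-8.1, -0.6, 10.0]
width: 0.611
grip_force: 115.8
```

Run:
```python
from h import *
s=st(); R=np.array(s['tcp_rot']);print(np.array(s['moment']),'tool y yaw',np.degrees(np.arctan2(R[1,1],R[0,1])))
```

```text
t 17.95 p [0.5708 0.1896 0.1674] R [ 0.9805 -0.1967 -0.0035 -0.1967 -0.9805  0.0002 -0.0035  0.0005 -1.    ] F [-8.1433 -0.6152 10.0435] w 0.611 g 115.8 q [-0.6839  0.4933  0.3966  1.7534 -0.2295  0.9439 -1.9625]
[-0.4336  2.1543  0.137 ] tool y yaw -101.34560462858178
```

Call:
send_rows([
  [0,0.02,0,0,0,3,0.4],
  [0,0.04,0,0,0,6,0.4],
  [0,0.04,0,0,0,6,0.4],
])

```text
time_s: 18.25
ee_pos: [0.5706, 0.1893, 0.1674]
tcp_rot: [[0.954, -0.299, -0.004], [-0.299, -0.954, 0.0], [-0.004, 0.001, -1.0]]
wrist_force: [-9.2, 0.4, 10.6]
width: 0.61
grip_force: 115.9
```

Run:
```python
from h import *
s=st(); R=np.array(s['tcp_rot']);print(np.array(s['moment']),'tool y yaw',np.degrees(np.arctan2(R[1,1],R[0,1])))
```

```text
t 18.25 p [0.5706 0.1893 0.1674] R [ 0.9543 -0.2987 -0.0037 -0.2987 -0.9544  0.0005 -0.0037  0.0007 -1.    ] F [-9.1812  0.4234 10.5616] w 0.61 g 115.9 q [-0.7021  0.4962  0.4243  1.7555 -0.2461  0.9458 -2.0515]
[-0.3472  2.3541  0.0639] tool y yaw -107.37891727898503
```

Call:
send_rows([
  [0,0.02,0,0,0,3,0.4],
  [0,0.04,0,0,0,6,0.4],
  [0,0.04,0,0,0,6,0.4],
])

```text
time_s: 18.55
ee_pos: [0.5702, 0.1893, 0.1674]
tcp_rot: [[0.918, -0.396, -0.004], [-0.396, -0.918, 0.001], [-0.004, 0.001, -1.0]]
wrist_force: [-9.4, 0.1, 11.4]
width: 0.61
grip_force: 116.0
```

Run:
```python
from h import *
s=st(); R=np.array(s['tcp_rot']);print(np.array(s['moment']),'tool y yaw',np.degrees(np.arctan2(R[1,1],R[0,1])))
```

```text
t 18.55 p [0.5702 0.1893 0.1674] R [ 0.9183 -0.3959 -0.0041 -0.3959 -0.9183  0.0006 -0.0041  0.0011 -1.    ] F [-9.4414  0.1044 11.4462] w 0.61 g 116.0 q [-0.7205  0.4995  0.4518  1.7577 -0.2627  0.948  -2.1393]
[-0.2081  2.522   0.4053] tool y yaw -113.32291791493448
```

Call:
send_rows([
  [0,0.02,0,0,0,3,0.4],
  [0,0.03,0,0,0,5,0.4],
  [0,0.03,0,0,0,5,0.4],
])

```text
time_s: 18.85
ee_pos: [0.5702, 0.1895, 0.1674]
tcp_rot: [[0.881, -0.473, -0.004], [-0.473, -0.881, 0.001], [-0.004, 0.001, -1.0]]
wrist_force: [-8.4, 0.2, 10.2]
width: 0.604
grip_force: 115.9
```

Run:
```python
from h import *
s=st(); R=np.array(s['tcp_rot']);y=np.degrees(np.arctan2(R[1,1],R[0,1]));print(np.array(s['moment']),'tool y yaw',y)
c=cam('wrist'); cv2.imwrite('pics/w11.png',c['img']); g=cv2.cvtColor(c['img'],cv2.COLOR_BGR2GRAY).astype(int)
for u in (296,302,308,314,320,326,332): print(u,g[195:262:2,u].tolist())
```

```text
t 18.85 p [0.5702 0.1895 0.1674] R [ 0.881  -0.4731 -0.0038 -0.4731 -0.881   0.001  -0.0039  0.0009 -1.    ] F [-8.402   0.2496 10.2156] w 0.604 g 115.9 q [-0.7358  0.5025  0.4745  1.7592 -0.2767  0.9496 -2.2119]
[0.0788 2.4044 0.7054] tool y yaw -118.23770446592096
296 [66, 76, 80, 78, 77, 79, 74, 65, 65, 65, 65, 67, 77, 79, 80, 79, 79, 79, 78, 76, 76, 75, 68, 63, 63, 64, 66, 71, 77, 80, 81, 81, 82, 82]
302 [79, 80, 77, 78, 81, 79, 74, 65, 64, 64, 64, 68, 79, 80, 80, 80, 79, 73, 65, 62, 63, 62, 62, 62, 63, 64, 67, 72, 77, 80, 80, 82, 82, 83]
308 [89, 79, 77, 80, 80, 79, 74, 66, 65, 65, 65, 71, 81, 82, 82, 75, 66, 65, 65, 64, 65, 64, 63, 62, 64, 64, 66, 71, 78, 80, 81, 81, 82, 83]
314 [82, 78, 79, 79, 80, 79, 73, 65, 65, 65, 64, 70, 79, 81, 78, 67, 64, 64, 64, 64, 64, 63, 63, 61, 63, 65, 66, 72, 77, 80, 80, 81, 82, 83]
320 [82, 76, 76, 79, 79, 78, 73, 65, 65, 65, 65, 70, 81, 82, 81, 73, 65, 63, 64, 64, 64, 63, 63, 62, 63, 65, 67, 72, 77, 79, 81, 82, 82, 83]
326 [78, 77, 76, 77, 78, 78, 73, 66, 65, 65, 65, 71, 81, 81, 80, 81, 79, 70, 64, 63, 63, 62, 63, 62, 64, 65, 67, 72, 77, 80, 81, 81, 82, 85]
332 [67, 77, 78, 76, 78, 80, 73, 65, 64, 65, 65, 71, 79, 79, 80, 80, 80, 80, 77, 73, 72, 72, 66, 62, 64, 65, 67, 72, 78, 79, 81, 82, 82, 84]
```

At the stop: torque 0.7 N m, far above friction, with the key not slipped in the jaws. Ease back inside the slot play and lift off.

Call:
send_rows([
  [0,-0.04,0,0,0,-6,0.4],
  [-0.01,-0.07,-0.1,0,0,-11,0.4],
  [-0.01,-0.07,-1,0,0,-11,0.4],
  [-0.01,-0.07,-2.5,0,0,-11,0.4],
  [-0.01,-0.07,-6,0,0,-11,0.4],
  [-0.01,-0.07,-10,0,0,-11,0.4],
  [-0.01,-0.07,-10,0,0,-11,0.4],
])

```text
time_s: 19.6
ee_pos: [0.5758, 0.1893, 0.2732]
tcp_rot: [[0.954, -0.301, 0.009], [-0.301, -0.954, 0.004], [0.008, -0.007, -1.0]]
wrist_force: [1.5, -0.9, -1.4]
width: 0.61
grip_force: 115.5
```

Run:
```python
from h import *
s=st(); go([.555,-.305,.20],down(25)); go([.555,-.305,.10],down(25))
c=cam('wrist'); cv2.imwrite('pics/w12.png',c['img'])
```

```text
t 19.6 p [0.5758 0.1893 0.2732] R [ 0.9536 -0.3009  0.0094 -0.3009 -0.9536  0.0039  0.0078 -0.0066 -0.9999] F [ 1.461  -0.8756 -1.4117] w 0.61 g 115.5 q [-0.7323  0.3969  0.4649  1.6258 -0.1917  1.154  -2.0988]
shift cm [12.84 47.81  7.11] rot deg [ -0.19  -0.56 -42.51]
shift cm [12.76 47.88 17.11] rot deg [ -0.19  -0.56 -42.51]
```

Call:
send_rows([
  [12.8,47.8,7.1,0,-0.5,-42.5,0.4],
  [12.8,47.8,3,0,-0.5,-42.5,0.4],
  [12.8,47.8,3,0,-0.5,-42.5,0.4],
  [12.8,47.8,3,0,-0.5,-42.5,0.4],
  [12.8,47.8,3,0,-0.5,-42.5,0.4],
  [12.8,47.8,3,0,-0.5,-42.5,0.4],
  [12.8,47.8,7.1,0,-0.5,-42.5,0.4],
  [12.8,47.8,10,0,-0.5,-42.5,0.4],
  [12.8,47.9,13,0,-0.5,-42.5,0.4],
  [12.8,47.9,17,0,-0.5,-42.5,0.4],
  [12.8,47.9,17,0,-0.5,-42.5,0.4],
  [12.8,47.9,17,0,-0.5,-42.5,0.4],
  [12.8,47.9,17,0,-0.5,-42.5,0.4],
])

```text
time_s: 20.95
ee_pos: [0.5499, -0.3073, 0.0944]
tcp_rot: [[0.907, 0.422, -0.013], [0.422, -0.907, 0.0], [-0.012, -0.006, -1.0]]
wrist_force: [-0.4, 0.1, -0.8]
width: 0.612
grip_force: 115.5
```

Call:
send_rows([
  [0,0,1,0,0.8,0,0.4],
  [0,0,1.8,0,0.8,0,0.4],
  [0,0,2.3,0,0.8,0,0.4],
  [0,0,2.5,0,0.8,0,0.4],
  [0,0,2.5,0,0.8,0,0.4],
  [0,0,2.5,0,0.8,0,0.4],
])

```text
time_s: 21.55
ee_pos: [0.5521, -0.3061, 0.0722]
tcp_rot: [[0.905, 0.426, 0.004], [0.426, -0.905, 0.005], [0.006, -0.003, -1.0]]
wrist_force: [-0.0, 0.0, -2.8]
width: 0.61
grip_force: 115.7
```

Call:
send_rows([
  [0,0,0.2,0,0,0,0.4],
  [0,0,0.35,0,0,0,0.4],
  [0,0,0.5,0,0,0,0.4],
  [0,0,0.6,0,0,0,0.4],
  [0,0,0.6,0,0,0,0.4],
])

```text
time_s: 22.05
ee_pos: [0.5521, -0.3062, 0.0674]
tcp_rot: [[0.905, 0.425, 0.005], [0.425, -0.905, 0.006], [0.007, -0.003, -1.0]]
wrist_force: [-3.7, 3.0, 15.6]
width: 0.604
grip_force: 118.1
```

Contact; release and rise.

Call:
send_rows([
  [0,0,-0.1,0,0,0,0.7],
  [0,0,-0.1,0,0,0,0.9],
  [0,0,-0.1,0,0,0,1],
  [0,0,-0.1,0,0,0,1],
  [0,0,-0.1,0,0,0,1],
  [0,0,-3,0,0,0,1],
  [0,0,-7,0,0,0,1],
  [0,0,-12,0,0,0,1],
  [0,0,-17,0,0,0,1],
  [0,0,-17,0,0,0,1],
])

```text
time_s: 23.05
ee_pos: [0.5539, -0.3095, 0.2434]
tcp_rot: [[0.905, 0.425, 0.014], [0.425, -0.905, 0.001], [0.013, 0.006, -1.0]]
wrist_force: [0.5, 0.9, -0.4]
width: 1.001
grip_force: 0.0
```

Run:
```python
from h import *
s=st(); c=cam('wrist'); cv2.imwrite('pics/w13.png',c['img'])
hsv=cv2.cvtColor(c['img'],cv2.COLOR_BGR2HSV); m=((hsv[...,1]<60)&(hsv[...,2]>60)).astype(np.uint8)
n,l,q,ce=cv2.connectedComponentsWithStats(m)
for i in range(1,n):
    if q[i,4]>300: print(q[i],ce[i])
print(proj(c,[.550,-.31,.072]))
th=np.radians(-6.5); y=np.array([-np.sin(th),np.cos(th),0])
L=np.array([.5666,.1913,0]); H=L-.065*y; print('H',H)
go(np.array([0,0,.29])+H-.08*y,down(83.5))
```

```text
t 23.05 p [ 0.5539 -0.3095  0.2434] R [ 0.9051  0.425   0.0145  0.425  -0.9052  0.0005  0.0133  0.0057 -0.9999] F [ 0.5094  0.9228 -0.389 ] w 1.001 g 0.0 q [ 0.156   0.4629  0.4055  1.5926 -0.206   1.115  -0.5196]
[ 167   50   59  100 1618] [200.7633 109.0334]
[ 343   91  167  238 8581] [443.2643 185.1191]
[ 284  170   52   35 1528] [309.5798 188.4712]
[178 246  41  48 514] [196.3016 268.9981]
[621 339  19  35 371] [632.1294 357.9784]
[313.4125 192.21  ]
H [0.5592 0.1267 0.    ]
shift cm [ 14.94 -32.29  -4.92] rot deg [  0.42  -0.49 -58.33]
```

Run:
```python
from h import *
go([.561,.1265,.24],down(-6.4)); go([.561,.1265,.20],down(-6.4))
```

```text
shift cm [ 19.24 -39.01   0.11] rot deg [-0.05 -0.62 31.57]
shift cm [ 19.2  -39.02   4.11] rot deg [-0.05 -0.62 31.57]
```

Call:
send_rows([
  [19.2,-39,0,0,-0.6,31.6,0.4],
  [19.2,-39,0,0,-0.6,31.6,0.4],
  [19.2,-39,0,0,-0.6,31.6,0.4],
  [19.2,-39,0,0,-0.6,31.6,0.4],
  [19.2,-39,0,0,-0.6,31.6,0.4],
  [19.2,-39,0,0,-0.6,31.6,0.4],
  [19.2,-39,0,0,-0.6,31.6,0.4],
  [19.2,-39,0,0,-0.6,31.6,0.4],
  [19.2,-39,0,0,-0.6,31.6,0.4],
  [19.2,-39,0,0,-0.6,31.6,0.4],
  [19.2,-39,0,0,-0.6,31.6,0.4],
  [19.2,-39,0,0,-0.6,31.6,0.4],
])

```text
time_s: 24.3
ee_pos: [0.5587, 0.126, 0.2377]
tcp_rot: [[0.994, -0.113, -0.007], [-0.113, -0.994, 0.003], [-0.008, -0.002, -1.0]]
wrist_force: [0.4, -0.8, -0.7]
width: 0.395
grip_force: 0.0
```

Run:
```python
from h import *
s=st(); c=cam('wrist'); cv2.imwrite('pics/w14.png',c['img']); g=cv2.cvtColor(c['img'],cv2.COLOR_BGR2GRAY).astype(int)
A=proj(c,[.561-.03*.994,.1265+.0034,.138]);B=proj(c,[.561+.03*.994,.1265-.0034,.138]);print('handle',A,B)
print('latch',L:=proj(c,[.568,.1911,.114]))
# profile across the handle at its middle
m=proj(c,[.561,.1265,.138]);print(m); u,v=m.round().astype(int)
print('row',u-30,g[v,u-30:u+31].tolist())
u,v=L.round().astype(int); t=g[v-16:v+17:2,u-18:u+19:2]; print(t)
go([.561,.1265,.142],down(-6.4))
```

```text
t 24.3 p [0.5587 0.126  0.2377] R [ 0.9935 -0.1134 -0.0073 -0.1134 -0.9935  0.0027 -0.0076 -0.0019 -1.    ] F [ 0.4356 -0.757  -0.6655] w 0.395 g 0.0 q [-0.6412  0.3791  0.4515  1.7428 -0.1901  1.069  -1.809 ]
handle [314.3933 238.796 ] [314.2553 165.4543]
latch [239.5564 195.9886]
[314.3261 203.4091]
row 284 [235, 235, 235, 235, 235, 235, 234, 234, 234, 233, 233, 233, 233, 233, 234, 234, 234, 235, 235, 235, 236, 236, 234, 220, 162, 83, 39, 31, 31, 32, 33, 31, 31, 29, 30, 35, 61, 94, 113, 118, 120, 119, 119, 120, 119, 119, 118, 118, 118, 118, 117, 117, 117, 117, 118, 117, 118, 118, 119, 118, 119]
[[ 80 124 168 181 184 184 184 183 184 183 183 182 182 182 182 182 181 181
  168]
 [ 81 123 180 185 185 185 185 186 185 185 185 185 184 185 184 184 184 184
  182]
 [105 167 184 185 185 185 186 186 186 187 186 186 186 186 186 187 186 186
  185]
 [104 173 184 185 185 186 186 185 186 186 186 185 186 185 186 186 186 186
  186]
 [131 180 187 187 187 186 183 183 183 183 183 183 181 181 186 187 187 186
  186]
 [154 183 184 185 182 156 126 124 124 124 125 123 107 113 143 151 174 173
  175]
 [136 178 
[... 238 characters left out ...]
 161 182 171 106  80  80  80  80  79  80  79  80  78  56  92 161 171
  181]
 [ 78 154 180 173 122  98  98  97  97  95  92  92  92  91  89 153 179 180
  179]
 [ 79 139 179 180 171 168 167 168 167 161 158 157 157 157 158 177 180 179
  179]
 [ 71  99 153 179 181 181 181 182 181 181 181 181 181 180 181 181 181 181
  180]
 [ 62  74 100 165 178 178 179 178 179 179 179 180 180 180 180 179 179 179
  179]
 [ 56  64  77 128 167 177 177 177 177 177 178 178 179 177 178 178 178 178
  178]
 [ 56  56  67  79 137 175 178 178 178 177 177 177 178 178 178 178 176 176
  175]
 [ 61  56  57  66  97 149 169 175 178 178 178 179 179 178 178 178 179 178
  170]]
shift cm [ 0.27 -0.08  9.59] rot deg [-0.12  0.42 -0.15]
```

The latch tab now runs along the machine's y (a full quarter turn), and the handle is where predicted. Descend and grip lightly.

Call:
send_rows([
  [0.3,-0.1,4,0,0.4,0,0.4],
  [0.3,-0.1,7.5,0,0.4,0,0.4],
  [0.3,-0.1,9.3,0,0.4,0,0.4],
  [0.3,-0.1,9.6,0,0.4,0,0.4],
  [0.3,-0.1,9.6,0,0.4,0,0.4],
  [0.3,-0.1,9.6,0,0.4,0,0],
  [0.3,-0.1,9.6,0,0.4,0,0],
  [0.3,-0.1,9.6,0,0.4,0,0],
  [0.3,-0.1,9.6,0,0.4,0,0],
], squeeze=25)

```text
time_s: 25.25
ee_pos: [0.5623, 0.1276, 0.1436]
tcp_rot: [[0.994, -0.113, 0.003], [-0.113, -0.994, 0.003], [0.002, -0.003, -1.0]]
wrist_force: [-0.2, -4.1, 7.2]
width: 0.099
grip_force: 25.3
```

Run:
```python
from h import *
s=st(); R=np.array(s['tcp_rot']);p=np.array(s['ee_pos'])
# arc rows: shift in current tool frame, tilt about tool x = -k*phi
th=np.radians(-6.4); y=np.array([-np.sin(th),np.cos(th),0]); z=np.array([0,0,1.])
b=p.copy(); b[2]=.138; off=p[2]-.138
for f in np.arange(6,103,6):
    a=np.radians(f); r0=np.array([-.17,.038]); r=np.array([-.17*np.cos(a)+.038*np.sin(a),.17*np.sin(a)+.038*np.cos(a)])
    t=f*.5; ta=np.radians(t)
    # tool axis back direction leans to +y by t
    d=y*(r-r0)[0]+z*(r-r0)[1] + off*(np.sin(ta)*y+np.cos(ta)*z-z)
    print(f,np.round(R.T@d*100,1),-t)
```

```text
t 25.25 p [0.5623 0.1276 0.1436] R [ 0.9936 -0.1129  0.0028 -0.1129 -0.9936  0.003   0.0024 -0.0033 -1.    ] F [-0.1823 -4.0822  7.1649] w 0.099 g 25.3 q [-0.6076  0.4838  0.4117  1.846  -0.2513  0.8592 -1.7573]
6 [ 0.  -0.5 -1.8] -3.0
12 [ 0.  -1.2 -3.4] -6.0
18 [ 0.  -2.1 -5.1] -9.0
24 [ 0.  -3.2 -6.6] -12.0
30 [ 0.  -4.3 -8. ] -15.0
36 [ 0.  -5.7 -9.2] -18.0
42 [  0.   -7.1 -10.3] -21.0
48 [  0.   -8.7 -11.3] -24.0
54 [  0.  -10.4 -12.1] -27.0
60 [  0.  -12.1 -12.7] -30.0
66 [  0.  -13.9 -13.1] -33.0
72 [  0.  -15.7 -13.4] -36.0
78 [  0.  -17.6 -13.4] -39.0
84 [  0.  -19.4 -13.3] -42.0
90 [  0.  -21.2 -13. ] -45.0
96 [ -0.  -23.  -12.4] -48.0
102 [ -0.  -24.7 -11.7] -51.0
```

Call:
send_rows([
  [0,-0.5,-1.8,-3,0,0,0],
  [0,-1.2,-3.4,-6,0,0,0],
  [0,-2.1,-5.1,-9,0,0,0],
  [0,-3.2,-6.6,-12,0,0,0],
  [0,-4.3,-8,-15,0,0,0],
  [0,-5.7,-9.2,-18,0,0,0],
])

```text
time_s: 25.85
ee_pos: [0.5691, 0.1828, 0.2365]
tcp_rot: [[0.993, -0.11, -0.032], [-0.114, -0.944, -0.308], [0.004, 0.31, -0.951]]
wrist_force: [5.9, -6.9, 0.0]
width: 0.1
grip_force: 24.8
```

Run:
```python
from h import *
D={36:(-5.7,-9.2),42:(-7.1,-10.3),48:(-8.7,-11.3),54:(-10.4,-12.1),60:(-12.1,-12.7),66:(-13.9,-13.1),72:(-15.7,-13.4),78:(-17.6,-13.4),84:(-19.4,-13.3),90:(-21.2,-13.0),96:(-23,-12.4),99:(-23.9,-12.1)}
M=Ro.from_euler('x',-18,degrees=True).as_matrix()
for f,d in D.items(): print(f,np.round(M.T@np.array([0,d[0]+5.7,d[1]+9.2]),1),-f/2+18)
```

```text
36 [0. 0. 0.] 0.0
42 [ 0.  -1.  -1.5] -3.0
48 [ 0.  -2.2 -2.9] -6.0
54 [ 0.  -3.6 -4.2] -9.0
60 [ 0.  -5.  -5.3] -12.0
66 [ 0.  -6.6 -6.2] -15.0
72 [ 0.  -8.2 -7.1] -18.0
78 [  0.  -10.   -7.7] -21.0
84 [  0.  -11.8  -8.1] -24.0
90 [  0.  -13.6  -8.4] -27.0
96 [  0.  -15.5  -8.4] -30.0
99 [  0.  -16.4  -8.4] -31.5
```

Call:
send_rows([
  [0,-1,-1.5,-3,0,0,0],
  [0,-2.2,-2.9,-6,0,0,0],
  [0,-3.6,-4.2,-9,0,0,0],
  [0,-5,-5.3,-12,0,0,0],
  [0,-6.6,-6.2,-15,0,0,0],
  [0,-8.2,-7.1,-18,0,0,0],
  [0,-10,-7.7,-21,0,0,0],
  [0,-11.8,-8.1,-24,0,0,0],
  [0,-13.6,-8.4,-27,0,0,0],
  [0,-15.5,-8.4,-30,0,0,0],
  [0,-16.4,-8.4,-31.5,0,0,0],
  [0,-16.4,-8.4,-31.5,0,0,0],
])

```text
time_s: 27.05
ee_pos: [0.5903, 0.3677, 0.2656]
tcp_rot: [[0.994, -0.075, -0.076], [-0.107, -0.648, -0.754], [0.008, 0.758, -0.652]]
wrist_force: [9.3, 5.7, 8.8]
width: 0.104
grip_force: 26.8
```

Run:
```python
from h import *
s=st(); p=np.array(s['ee_pos']);R=np.array(s['tcp_rot'])
h=np.array([.5795,.2955,.1]); y=np.array([.111,.994,0]); b=p+R[:,2]*.0055-h; Y=b@y; Z=b[2]; print('bar rel',Y,Z,np.hypot(Y,Z),'ideal .174','phi',np.degrees(np.arctan2(Z,-Y)-np.arctan2(.038,.17)))
```

```text
t 27.05 p [0.5903 0.3677 0.2656] R [ 0.9942 -0.0755 -0.0762 -0.107  -0.6477 -0.7544  0.0076  0.7582 -0.652 ] F [9.3303 5.7311 8.8073] w 0.104 g 26.8 q [-1.0654  1.0249  0.6121  0.8502  0.1425  1.947  -2.2232]
bar rel 0.06882060049228908 0.16199437924986468 0.17600697134110413 ideal .174 phi 100.41723987382676
```

Call:
send_rows([
  [0,0,0,0,0,0,0.3],
  [0,0,0,0,0,0,0.3],
  [0,0,0,0,0,0,0.3],
  [0,0,-2,0,0,0,0.3],
  [0,0,-4,0,0,0,0.3],
  [0,0,-6,0,0,0,0.3],
  [0,0,-9,8,0,0,0.3],
  [0,2,-12,16,0,0,0.3],
  [0,2,-14,24,0,0,0.3],
  [0,2,-14,24,0,0,0.3],
])

```text
time_s: 28.05
ee_pos: [0.5977, 0.453, 0.3741]
tcp_rot: [[0.994, -0.108, -0.036], [-0.113, -0.904, -0.413], [0.012, 0.414, -0.91]]
wrist_force: [-0.6, 0.0, 0.1]
width: 0.302
grip_force: 0.0
```

Run:
```python
from h import *
s=st(); R=np.array(s['tcp_rot'])
c=cam('side'); d=cam('scene'); cv2.imwrite('pics/s15.png',c['img']);cv2.imwrite('pics/s16.png',d['img'])
# white panel now in side view: report bright blob vs predicted upright panel corners
h=np.array([.5795,.2955,.1]); x=np.array([.994,-.111,0]); y=np.array([.111,.994,0])
for f in (90,100):
    a=np.radians(f); u=-y*np.cos(a)+np.array([0,0,1])*np.sin(a)
    print(f,[proj(c,h+u*.2+x*k).round(0) for k in(-.07,.07)],[proj(d,h+u*.2+x*k).round(0) for k in(-.07,.07)])
pl=h-.16*y; pl[2]=.084; print('plunger',pl,proj(d,pl),proj(c,pl))
for n,im,q in (('side',c,pl),('scene',d,pl)):
    uu,vv=proj(im,q).round().astype(int); print(n,im['img'][vv-6:vv+7:2,uu-8:uu+9:2].max(2))
go(pl+[0,0,.18],down(-6.4)); go(pl+[0,0,.18],down(83.6))
```

```text
t 28.05 p [0.5977 0.453  0.3741] R [ 0.9935 -0.1078 -0.0357 -0.1129 -0.9039 -0.4126  0.0122  0.4139 -0.9102] F [-0.5787  0.0082  0.108 ] w 0.302 g 0.0 q [-0.9989  0.9063  0.6259  0.5937 -0.1445  2.0025 -2.2469]
90 [array([242.,  87.]), array([276.,  79.])] [array([514., 239.]), array([491., 294.])]
100 [array([237.,  85.]), array([271.,  77.])] [array([530., 247.]), array([508., 303.])]
plunger [0.5617 0.1365 0.084 ] [411.8978 275.1174] [285.4779 153.3173]
side [[ 97  69  62  62  62  61  57  67  65]
 [ 54  93  86  53  61  64  62  59  56]
 [ 40  50 163 218  58  56  58  65  65]
 [ 43  43  35  23  33  36  54  59  59]
 [ 46  40  28  30  37  34  62  76  99]
 [ 42  38  47  63  48  82 136 139 133]
 [ 59  90 103 122 142 140 119  94  53]]
scene [[ 88  87  84  77  74  75  77  70  59]
 [ 89  86  72  58  54  55  61  70  69]
 [ 80  73  58  53  54  54  55  69  82]
 [ 63  58  55  54  53  53  54  65  83]
 [ 61  68  60  55  54  54  54  68  83]
 [ 62  84  81  61  58  62  71  79  87]
 [ 65  85  99  98 112 128 111  85  86]]
shift cm [ 0.04 24.53 22.93] rot deg [24.94 -0.33 -0.01]
shift cm [ 0.04 24.53 22.93] rot deg [ 19.82  19.3  -88.46]
```

Run:
```python
from h import *
for q in ([.585,.30,.385],[.562,.1365,.37],[.562,.1365,.20],[.562,.1365,.13]): go(q,down(-6.4))
```

```text
shift cm [ 0.62 14.66  5.  ] rot deg [24.94 -0.33 -0.01]
shift cm [ 0.13 28.99 13.32] rot deg [24.94 -0.33 -0.01]
shift cm [ 0.03 21.82 28.74] rot deg [24.94 -0.33 -0.01]
shift cm [-0.01 18.87 35.08] rot deg [24.94 -0.33 -0.01]
```

Call:
send_rows([
  [0.3,4,1,8,0,0,0],
  [0.5,9,3,16,0,0,0],
  [0.6,14.7,5,25,0,0,0],
  [0.4,19.5,7.8,25,0,0,0],
  [0.2,24.5,10.7,25,0,0,0],
  [0.1,29,13.3,25,0,0,0],
  [0.1,29,13.3,25,0,0,0],
  [0.1,27,17.6,25,0,0,0],
  [0.1,25,22,25,0,0,0],
  [0,23,26,25,0,0,0],
  [0,21.8,28.7,25,0,0,0],
  [0,21.8,28.7,25,0,0,0],
  [0,21.8,28.7,25,0,0,0],
])

```text
time_s: 29.45
ee_pos: [0.5609, 0.1373, 0.1992]
tcp_rot: [[0.994, -0.109, 0.003], [-0.109, -0.994, -0.003], [0.003, 0.003, -1.0]]
wrist_force: [0.1, 0.6, 0.0]
width: 0.002
grip_force: 0.0
```

Run:
```python
from h import *
s=st(); c=cam('wrist'); cv2.imwrite('pics/w17.png',c['img']); g=cv2.cvtColor(c['img'],cv2.COLOR_BGR2GRAY).astype(int)
P=[.5617,.1365,.084]; u,v=proj(c,P).round().astype(int); print(u,v)
m=((g<50)).astype(np.uint8)
print(g[v-36:v+37:4,u-40:u+41:4])
go([.5617,.1365,.12],down(-6.4))
```

```text
t 29.45 p [0.5609 0.1373 0.1992] R [ 0.994  -0.1091  0.003  -0.1091 -0.994  -0.0032  0.0033  0.0028 -1.    ] F [0.1062 0.6022 0.041 ] w 0.002 g 0.0 q [-0.7373  0.4382  0.5647  1.7927 -0.2711  0.9869 -1.745 ]
316 201
[[124 124 124 124 123 123 121 121 120 120 118 117 117 116 115 114 112 112
   82  52  81]
 [125 125 123 121 121 119 120 120 119 118 118 118 116 116 115 115 114 113
   77  51 109]
 [124 123 122 120 120 119 119 118 117 116 117 116 116 115 115 114 113 113
   72  52  86]
 [119 118 120 123 122 122 121 121 120 119 119 114 112  99 114 114 114 114
   66  51  51]
 [119 118 119 119 120 120 118 118 112 100  87  77  55  51  54  91  69  98
   64  51  51]
 [122 121 119 115 114 113 113 113 163 152  59  83  83  54  49  49  50  50
   50  50  51]
 [119 118 117 116 115 115 115 120  52  51  33  28  29  63  49  50  50  50
   51  50  50]
 [118 118 117 118 118 118 101  54  56  31  20  20  20  19  50  51  51  51
   49  50  50]
 [122 122 120 117 116 115  52  55  53  30  20  20  19  18  35  51  50  50
   50  52  79]
 [120 120 119 116 116 114  51  53  49  22  19  18  19  18  27  49  50  50
   51  56
[... 164 characters left out ...]
 109
   51  67 102]
 [116 114 114 114 114 113 108  45  41  24  18  18  18  38 111 110 111 109
  103 105 102]
 [113 112 112 113 113 112 113 108  54  31  19  26  63 109 109 108 108 107
  106 106 101]
 [112 111 110 111 112 111 111 111 109 108 102 107 108 108 107 107 106 107
  105 105  96]
 [115 113 114 113 112 112 111 111 110 110 109 109 109 108 108 108 107 107
  107 108  99]
 [115 114 114 113 113 113 111 111 110 108 108 107 107 106 105 105 104 104
  103 102  95]
 [ 90  83  65  82  88  88  65 100  93  92  77  99 103 103 104 104 105 105
  104 105  94]
 [ 50  51  50  50  50  50  50  93 101  92  20  74  99  99 103 103 103 102
  102 103  91]]
shift cm [-0.05  0.08  8.04] rot deg [ 0.09 -0.33  0.14]
```

Call:
send_rows([
  [0,0.1,4,0,0,0,0],
  [0,0.1,7.5,0,0,0,0],
  [0,0.1,9,0,0,0,0],
  [0,0.1,9.8,0,0,0,0],
  [0,0.1,10.3,0,0,0,0],
  [0,0.1,10.6,0,0,0,0],
  [0,0.1,10.8,0,0,0,0],
  [0,0.1,10.8,0,0,0,0],
])

```text
time_s: 30.3
ee_pos: [0.5625, 0.1364, 0.0927]
tcp_rot: [[0.994, -0.109, 0.006], [-0.109, -0.994, -0.001], [0.006, 0.0, -1.0]]
wrist_force: [-3.9, -0.2, 6.6]
width: -0.0
grip_force: 3.1
```

Call:
send_rows([
  [0,0,0.1,0,0,0,0],
  [0,0,0.2,0,0,0,0],
  [0,0,0.3,0,0,0,0],
  [0,0,0.3,0,0,0,0],
  [0,0,0.3,0,0,0,0],
])

```text
time_s: 30.8
ee_pos: [0.5625, 0.1364, 0.091]
tcp_rot: [[0.994, -0.109, 0.007], [-0.109, -0.994, 0.0], [0.007, -0.001, -1.0]]
wrist_force: [-8.7, -0.6, 18.7]
width: -0.0
grip_force: 9.5
```

Call:
send_rows([
  [0,0,0.05,0,0,0,0],
  [0,0,0.05,0,0,0,0],
  [0,0,0.05,0,0,0,0],
  [0,0,-2,0,0,0,0],
  [0,0,-6,0,0,0,0],
  [0,0,-11,0,0,0,0],
  [0,0,-16,0,0,0,0],
  [0,5,-20,0,0,0,0],
  [0,10,-20,0,0,0,0],
  [0,10,-20,0,0,0,0],
  [0,10,-20,0,0,0,0],
])

```text
time_s: 31.9
ee_pos: [0.5504, 0.034, 0.2905]
tcp_rot: [[0.993, -0.114, 0.008], [-0.114, -0.993, -0.001], [0.009, 0.0, -1.0]]
wrist_force: [0.1, 0.6, -0.7]
width: -0.001
grip_force: 0.0
```

Run:
```python
from h import *
s=st(); c=cam('side');d=cam('scene'); 
# key standing: grey blob near (0.55,-0.31)
for n,im in (('side',c),('scene',d)):
    hsv=cv2.cvtColor(im['img'],cv2.COLOR_BGR2HSV); m=((hsv[...,1]<60)&(hsv[...,2]>60)).astype(np.uint8)
    N,l,q,ce=cv2.connectedComponentsWithStats(m)
    a=proj(im,[.55,-.309,0]);b=proj(im,[.55,-.309,.072]); print(n,'pred foot',a.round(0),'top',b.round(0))
    for i in range(1,N):
        if np.hypot(*(ce[i]-(a+b)/2))<25 and q[i,4]>60: print(q[i],ce[i].round(0))
# panel angle: white blob in both views
h=np.array([.5795,.2955,.1]); x=np.array([.994,-.111,0]); y=np.array([.111,.994,0])
for f in (80,90,100):
    a=np.radians(f); u=-y*np.cos(a)+np.array([0,0,1])*np.sin(a)
    print(f,[proj(c,h+u*.203+x*k).round(0) for k in(-.07,.07)])
g=c['img'].max(2).astype(int)
for vv in range(70,112,4): print(vv,g[vv,225:290:4])
```

```text
t 31.9 p [0.5504 0.034  0.2905] R [ 0.9934 -0.1145  0.0085 -0.1145 -0.9934 -0.0012  0.0086  0.0002 -1.    ] F [ 0.1253  0.643  -0.6643] w -0.001 g 0.0 q [-0.6461  0.3037  0.6413  1.7402 -0.1954  1.1539 -1.6342]
side pred foot [375. 234.] top [377. 216.]
[367 212  18  26 271] [375. 223.]
scene pred foot [259. 226.] top [256. 213.]
[249 209  19  21 282] [259. 218.]
80 [array([246.,  90.]), array([281.,  82.])]
90 [array([242.,  86.]), array([276.,  78.])]
100 [array([237.,  84.]), array([271.,  76.])]
70 [178 182 179 184 176 181 175 172 177 170 172 183 174 176 179 179  30]
74 [181 179 175 175 176 174 178 175 171 175 169 179 176 179 173 179  29]
78 [178 180 179 181 178 175 177 173 177 193 211 111 183 178 175 173  21]
82 [177 177 178 183 176 241 119 121 127 123 128 127 154 173 177 173 186]
86 [181 180 177 168 127 132 127 119 127 124 126 131 122 180 176 182  33]
90 [182 186 176 188 126 125 124 119 126 130 126 123 120 181 172 177  19]
94 [179 178 178 175 119 128 123 126 123 126 123 128 125 172 177 178 177]
98 [179 184 179 182 119 121 128 123 126 124 125 126 126 179 177 174 181]
102 [177 184 179 176 145 127 121 122 127 122 126 124 126 225 179 176 177]
106 [226 176 178 180 165 116 126 119 127  55 131 125 122 155 216 221 255]
110 [132 192 233 225 223 119 121 123 119  33 142 128 127  79  93 141 121]
```

```bash
python3 -c "
from plant import manip
print(manip.hand_in())"
```

```text
the job is handed in; nothing more can be done
None
```

The job is done and handed in at about 32 s, all steps in the order asked: the key stands on the bench, the latch is at its stop, the panel is open at about 1.7 rad, and the plunger was pressed to its stop and released. On the first try the key missed the tab by a few millimetres and pressed on it with up to 64 N before I corrected it. While I backed away from the panel, joint 6 read 2.0025, just over its limit of 2.

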